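# Tip the corks out of a divided dish

## Robot

A 6-joint arm with a two-finger parallel gripper is mounted at the origin on the work surface. World frame = base frame: x ahead of the robot, y to its left, z up, the work surface at z = 0. Lengths are in mm, angles in degrees, forces in N, time in s.
With the tool pointing down it reaches from about 350 to 725 mm from the base axis. Payload 4.3 kg.
Tool frame: the origin (TCP) lies between the finger pads; the fingertips stand 11 mm ahead of it and the grasp point (between the pads) lies 8 mm behind it; z points along the fingers, y is the direction in which the jaws open and shut (so a half turn about z gives the same grasp; the last joint's range is limited). The gripper opens to 85 mm and grips with 20 to 120 N. Pads are 22 mm wide; open, the fingers measure 114 mm over their backs; the gripper's body (76 mm by 85 mm) begins 54 mm behind the grasp point. The pads swing forward as they close: fully open they stand 13 mm farther back than shut.
Start: joints at [-78.684, 21.618, 4.641, 73.018, 0, 83.68], TCP at [174.215, -548.012, 218.429] pointing down, gripper open.
Joint ranges: [-156.06, 156.06], [-48.1, 94.91], [-58.44, 69.94], [-101.28, 121.22], [-78.64, 73.56], [-180, 180]. Speed limits (degrees/s): [147.25, 147.25, 180, 180, 180, 180].

## Interface

Orientations are given as a 3x3 rotation matrix whose columns are the frame's x, y, z axes.
In Python, from bench import manip gives the robot as it stands. The module is installed in compiled form; this text tells all that it offers.
- The arm moves only by the tool arm_command, never from a script. Its arguments are lists of equal length, an entry for each row: "slide": the shift along the tool's x, y, z in mm, a list of three; "roll": the turn about the tool's z in degrees; "fingers": the opening, from 0 (shut) to 1 (fully open). A call has 1 to 20 rows; each row shifts and turns the pose as measured when the row begins, along the tool's axes as they then stand; what a row does not reach is not made up. A row lasts 1/12 s, in which the tool goes at most 41.7 mm and 7.16 degrees, less where a joint would pass 70% of its speed; a pose out of reach is approached as far as the arm can. A call is refused whole if a number of a shift passes 41.7 or a number of a turn 7.16, either way. A call with a gripper value outside its range is refused whole. The fingers move at their own pace and stop on an object; "force" is the grip in N (left out, the last holds). Time passes only in rows, so rows that do not move let the fingers close. It gives the time, the measured TCP pose, the force and the opening at its end, in the units of the state.
- manip.read_state(): the state, without advancing time (a new reading comes with each control period).
- manip.capture(name): name is "side" or "top"; returns the picture (384x512x3 uint8, red, green, blue); there is no depth.
- manip.camera_info(name): a dict with "vfov" (degrees; the focal length in pixels is half the picture's height over the tangent of half this angle, whatever the lens; pixels are square), "cx", "cy" (the principal point, pixels), "pose" (4x4, takes a point from camera to world coordinates). Camera axes: x right, y up, looking along -z (the intrinsics and any distortion apply to the point x, -y, -z); pixel columns grow to the right and rows downward; lengths in mm; the calibration is good to about 2 mm. A picture is of the moment at which its call begins. camera_info takes no time and is no camera call.
- manip.finish_job(): hands the job in, once; it reports no verdict.
The state is a dict: "time": time; "qpos": joint angles; "dq": joint speeds; "effort": joint torques, N m; "ee_pos": TCP position; "orientation": TCP orientation; "force": force on the tool from outside, world axes, zero at the start; "torque": the same for the moment, N m; "opening": finger opening in mm.
Only numpy, scipy, OpenCV 4.12 (cv2) and the standard library are available. Lean on these libraries where they do the work, as an engineer would, in place of code of your own. Each camera call takes 0.05 s, during which the arm holds its last target.

## Task

Empty the used corks from the divided dish into the yellow tub, keeping the bottle stoppers in their own half. Turn the dish in its stand, level, until the cork half squarely faces the stand's spill side, have the tub standing at the spill spot to catch them, then tip the dish with the red-balled lever and let it come back level. Leave the tub upright on the table with all three corks in it, and do not disturb the glasses, bottle, jar and mug.

Things in the scene. Friction and masses are not known exactly. Their poses are not given: they have to be found in the camera images.
- stand: fixed tipping stand on the table, base 270 x 175 x 16 mm (x by y, its y from -85 to +90 mm). Origin under the axis on which the dish turns, on the table. It spills towards its own -y. Two grey cheeks at x = +-114 mm, y = -60 mm, top at z = 127 mm carry the tipping hinge (along x, at y = -60, z = 120 mm). A level cradle plate, top at z = 127 mm, carries the dish; six clips hold the dish down and centred but let it turn freely.
- cradle (a joint): tipping angle of the cradle with the dish, rad: 0 level, grows to 1.45 (stop) as it tips towards the stand's -y. A damped spring brings it back level when let go. Needs up to about 14 N at the lever's ball.
- lever_ball (a point): centre of the red 26 mm ball on the end of the tipping lever, which is rigid with the cradle: 115 mm from the hinge, at x = -137 mm of the stand. Level: it leans 0.72 rad back towards the stand's +y, ball at y = +16, z = 206 mm of the stand; push the ball towards the stand's -y to tip (over an arc about the hinge; fully tipped, y = -137, z = 206 mm).
- dish: round two-section dish, white with a blue divider, 180 mm across the rim, held in the cradle. Origin at the centre of its underside, 127 mm above the table when level; inner floor 22 mm above it, sloping outer wall with rim at about 43 mm, divider along the dish's x, 6 mm thick, top at 54 mm. Corks lie in the +y half, stoppers in the -y half. Turns by hand about its z with about 1 N at a peg; stays where left.
- peg_a (a point): top of one blue upright peg at the +x end of the divider, 14 mm across, 96 mm from the dish's axis; it stands 37 mm clear above the divider (its top is 218 mm above the table when level). Push it square to the radius, along its circle (a push with a slanted face or corner wedges it), to turn the dish.
- peg_b (a point): top of the same kind of peg at the -x end of the divider.
- cork_side (a point): point on the floor of the cork half, 45 mm from the dish's axis along the dish's +y.
- spill_spot (a point): point on the table 175 mm from the stand's origin along its -y: the tub catches the spill when its centre is here with its axes along the stand's (long side along the stand's x, tab towards the stand's -x).
- tub_c (a point): centre, half-way up, of the loose yellow open tub, 190 x 160 x 60 mm (x, y, z), walls 4 mm, 0.3 kg; its axes are the tub's.
- tub_tab (a point): point to grip on the tub's black upright tab: 14 mm thick along the tub's x, 44 mm wide along its y, in the middle of the tub's -x wall; this point is 83 mm above the table, the tab's top 95 mm.
- cork1_c (a point): centre of a wine cork, 22 mm across, 38 mm long, lying; length along its y
- cork2_c (a point): centre of a wine cork, 22 mm across, 38 mm long, lying; length along its y
- cork3_c (a point): centre of a wine cork, 22 mm across, 38 mm long, lying; length along its y
- stopper1_c (a point): centre of a bottle stopper: steel head 24 x 24 x 8 mm below, black plug 18 mm across and 12 mm high on top
- stopper2_c (a point): centre of a bottle stopper: steel head 24 x 24 x 8 mm below, black plug 18 mm across and 12 mm high on top
- stopper3_c (a point): centre of a bottle stopper: steel head 24 x 24 x 8 mm below, black plug 18 mm across and 12 mm high on top
- tumbler1: upturned glass tumbler, 66 mm across and 105 mm high, standing beyond the place for the tub; loose, leave it alone. Origin at the centre of its foot.
- tumbler2: upturned glass tumbler, 66 mm across, 105 mm high; loose, leave it alone. Origin at the centre of its foot.
- bottle: tall green bottle, 68 mm across, 250 mm high, standing behind the stand; loose, leave it alone. Origin at the centre of its foot.
- jar: amber jar, 64 mm across, 85 mm high; loose, leave it alone. Origin at the centre of its foot.
- goblet: stemmed glass, 72 mm across, 165 mm high; loose, leave it alone. Origin at the centre of its foot.
- mug: white mug, 76 mm across, 90 mm high, handle on its +y side; loose, leave it alone. Origin at the centre of its foot.
Things that resemble listed ones, but are neither listed nor needed, are in the scene too. Leave any turquoise look-alike of the dish alone. What is shaped like the part that bears cork2_c but black is not meant.

How it is judged:
By the outcome, as a careful person would: the job done as asked, in the order asked, and still so for the second after the job is handed in, with the robot touching nothing.
It also fails if it takes over 72 s, if anything falls off the work surface, if the arm or the gripper's body presses on something with over 40 N, if the wrist force passes 120 N, or if a joint passes its speed limit or range.

## Working session

There is one attempt and no reset: what is moved stays moved. The work goes in short steps, Python scripts to look and compute and a tool call to move; the robot and the scene stay as the last step left them, time stands still between calls to the robot, and variables do not carry over. Pictures are saved under pics/ and viewed, and the job is handed in when it is done.

Besides the shell and the picture viewer there is one more tool, called after ">>>" as name([rows], argument=value, ...), one row to a line, values as JSON. arm_command: Moves the arm, as the interface text tells. Its arguments: {"type":"object","properties":{"slide":{"type":"array","items":{"type":"array","items":{"type":"number"}}},"roll":{"type":"array","items":{"type":"number"}},"fingers":{"type":"array","items":{"type":"number"}},"force":{"type":"number"}},"required":["slide","roll","fingers"]}

```bash
ls; mkdir -p pics; python3 - <<'E'
from bench import manip
import cv2
for n in("side","top"):
    im=manip.capture(n); cv2.imwrite(f"pics/{n}0.png",cv2.resize(im[:,:,::-1],(800,600),interpolation=cv2.INTER_CUBIC)); cv2.imwrite(f"pics/{n}0raw.png",im[:,:,::-1])
    print(manip.camera_info(n))
print(manip.read_state())
E
```

```text
pics
{'vfov': 48.10810569800104, 'cx': 251.97585161317244, 'cy': 197.93726519592212, 'pose': array([[-9.64270109e-01,  1.89105982e-01, -1.85531895e-01,
         3.42964879e+02],
       [-2.64718292e-01, -7.15182471e-01,  6.46868038e-01,
         7.85146194e+02],
       [-1.03625436e-02,  6.72869200e-01,  7.39688892e-01,
         1.01308266e+03],
       [ 0.00000000e+00,  0.00000000e+00,  0.00000000e+00,
         1.00000000e+00]])}
{'vfov': 42.62265870759808, 'cx': 259.49104827950885, 'cy': 199.49416546686743, 'pose': array([[ 2.27843154e-02,  9.94343728e-01, -1.03737294e-01,
         4.09415148e+02],
       [-9.99634355e-01,  2.41702505e-02,  1.21224738e-02,
         4.65450420e+01],
       [ 1.45612622e-02,  1.03423160e-01,  9.94530854e-01,
         1.49344486e+03],
       [ 0.00000000e+00,  0.00000000e+00,  0.00000000e+00,
         1.00000000e+00]])}
{'time': 0.1, 'qpos': array([-7.86830908e+01,  2.16591846e+01,  4.57158879e+00,  7.30192379e+01,
        2.03268770e-04,  8.36821422e+01]), 'dq': array([ 0.0766281 , -0.08768315,  0.18656427, -0.02362892, -0.07832032,
        0.01102087]), 'effort': array([ 9.93165922e-04, -4.64694929e+01,  2.70581281e+01,  1.19892097e-02,
       -1.19641081e-04,  8.05444778e-07]), 'ee_pos': array([ 174.09931431, -547.36832279,  217.54642551]), 'orientation': array([[ 9.53007053e-01,  3.02947891e-01, -3.62421900e-04],
       [ 3.02948036e-01, -9.53005321e-01,  1.82904162e-03],
       [ 2.08714303e-04, -1.85288457e-03, -9.99998262e-01]]), 'force': array([ 0.38881325, -0.16406202,  0.53946804]), 'torque': array([0.01621023, 0.02059389, 0.00034508]), 'opening': 85.83305593639248}
```

View pics/side0.png

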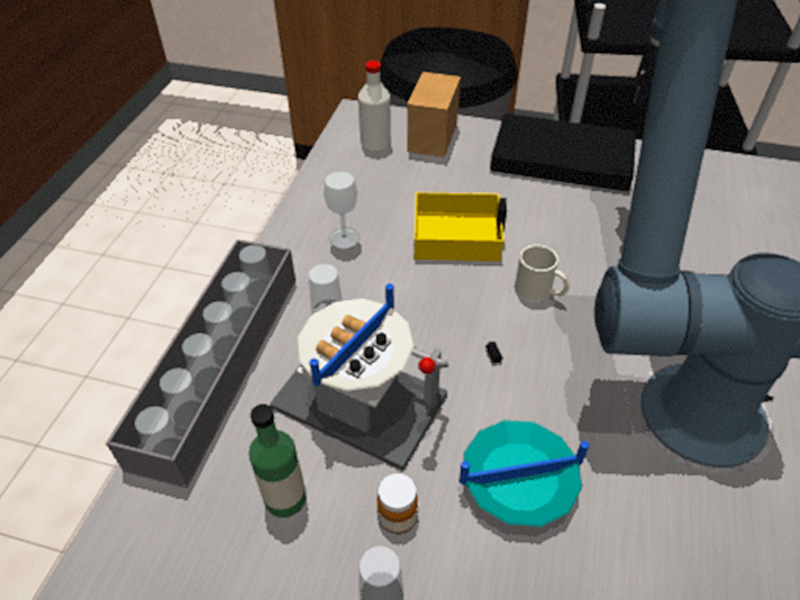

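View pics/top0.png

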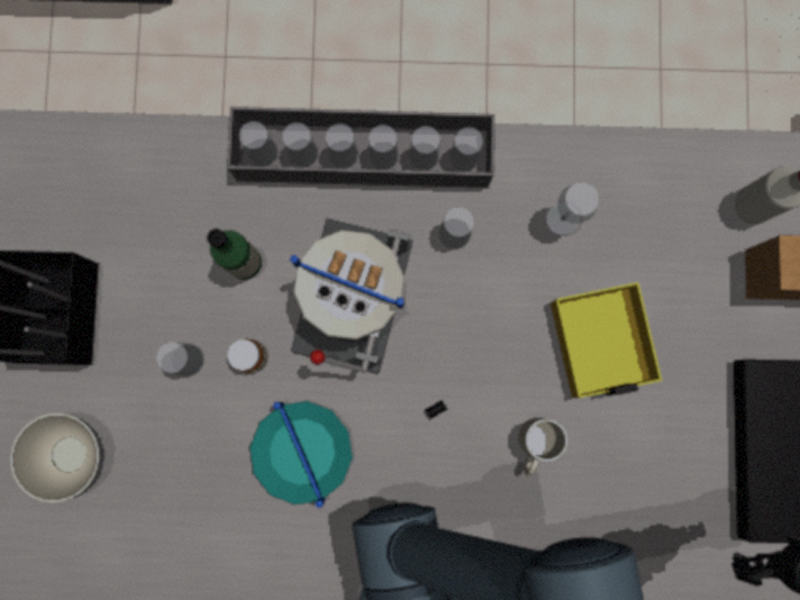

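Top view (800x600 scale): white dish at (349,285) with corks at (355,270) and stoppers at (342,298); red ball (317,356); yellow tub (607,340) with its black tab at (623,390). Look-alikes: the turquoise dish (300,452) and a black cork at (435,409), both to be left alone. Next come zoomed crops for precise points.

```bash
python3 - <<'E'
import cv2
t=cv2.imread("pics/top0raw.png"); s=cv2.imread("pics/side0raw.png")
def crop(im,x0,y0,w,h,k,name):
    c=cv2.resize(im[y0:y0+h,x0:x0+w],None,fx=k,fy=k,interpolation=cv2.INTER_CUBIC)
    for i in range(0,w,10):
        cv2.putText(c,str(x0+i),(i*k,8),0,0.3,(0,0,255),1); cv2.line(c,(i*k,10),(i*k,14),(0,0,255),1)
    for j in range(0,h,10):
        cv2.putText(c,str(y0+j),(0,j*k+4),0,0.3,(0,0,255),1)
    cv2.imwrite(name,c)
crop(t,175,130,100,112,5,"pics/t_st.png")
crop(t,345,170,90,95,6,"pics/t_tub.png")
crop(s,170,175,130,130,4,"pics/s_st.png")
crop(s,250,110,100,70,7,"pics/s_tub.png")
E
```

```text
(no output)
```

View pics/t_st.png

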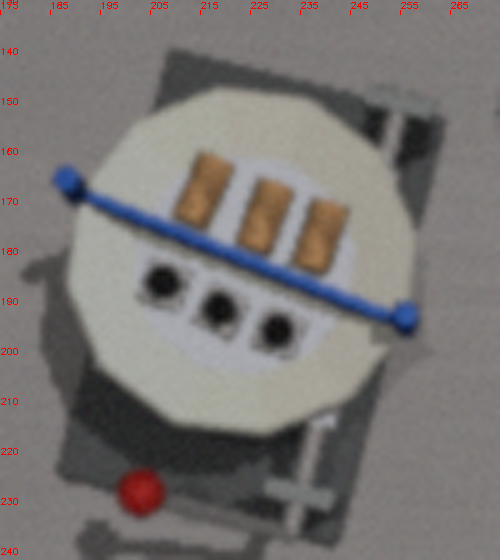

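View pics/t_tub.png

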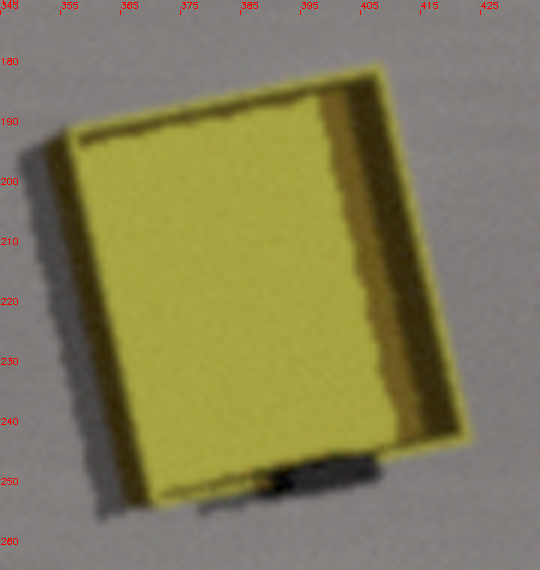

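View pics/s_st.png

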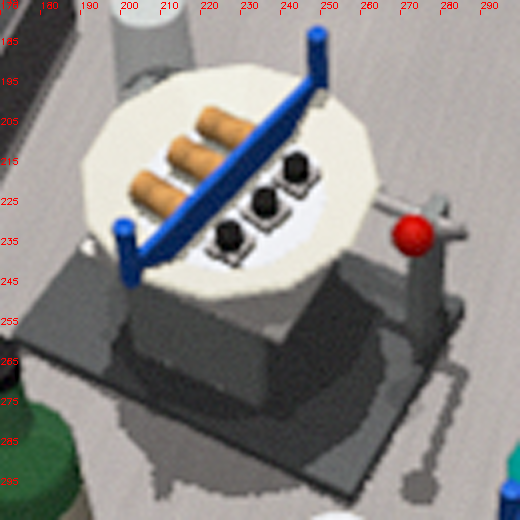

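View pics/s_tub.png

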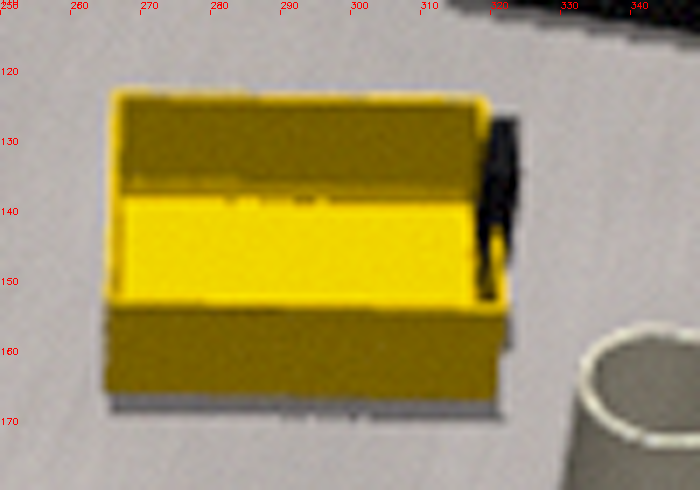

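```bash
cat > h.py <<'E'
import numpy as np, json
from scipy.optimize import least_squares
from bench import manip
CI={n:manip.camera_info(n) for n in("side","top")}
K1={"side":0.,"top":0.}
def proj(n,P,k1=None):
    c=CI[n]; T=np.linalg.inv(c["pose"]); p=T[:3,:3]@np.asarray(P,float)+T[:3,3]
    f=192/np.tan(np.radians(c["vfov"]/2)); x=p[0]/-p[2]; y=-p[1]/-p[2]
    k=K1[n] if k1 is None else k1; s=1+k*(x*x+y*y)
    return np.array([c["cx"]+f*x*s,c["cy"]+f*y*s])
def onplane(n,uv,z):
    r=least_squares(lambda q:proj(n,[q[0],q[1],z])-uv,[450,0]); return r.x
def tri(uvs):
    r=least_squares(lambda q:np.concatenate([proj(n,q)-uv for n,uv in uvs.items()]),[450,0,100]); return r.x,r.fun
def S(pose,p):
    x,y,a=pose;a=np.radians(a);c,s=np.cos(a),np.sin(a)
    return np.array([x+c*p[0]-s*p[1],y+s*p[0]+c*p[1],p[2]])
E
python3 - <<'E'
from h import *
st=[("top",(209.4,139.6),(135,90,16)),("top",(263.6,153.6),(135,-85,16)),("top",(242.4,239.2),(-135,-85,16)),("top",(186.6,224),(-135,90,16)),
("side",(174.5,260),(135,90,16)),("side",(258.75,300),(-135,90,16)),("side",(285.75,252),(-135,-85,16)),
("top",(203.4,228.4),(-137,16,206)),("side",(273.25,233.75),(-137,16,206))]
tb=[("top",(356,191.2),(95,80,60)),("top",(408.7,181),(95,-80,60)),("top",(423.3,243.3),(-95,-80,60)),("top",(370,254.7),(-95,80,60)),
("side",(266.4,123.1),(95,-80,60)),("side",(319.6,124),(-95,-80,60)),("side",(322.4,154.3),(-95,80,60)),("side",(265.3,153.6),(95,80,60)),
("side",(265.3,166.1),(95,80,0)),("side",(321,167.4),(-95,80,0))]
pegs=[("top",(256.2,193.2),1,),("top",(188.6,166),-1),("side",(249.25,183),1),("side",(201,230.5),-1)]
for fitk in(0,1):
    def res(q,full=False):
        k={"side":q[7]*fitk,"top":q[8]*fitk}; r=[]
        for pose,L in((q[:3],st),(q[3:6],tb)):
            for n,uv,p in L: r+=list(proj(n,S(pose,p),k[n])-uv)
        for n,uv,s in pegs:
            d=np.radians(q[6]); r+=list(proj(n,S(q[:3],(s*96*np.cos(d),s*96*np.sin(d),216)),k[n])-uv)
        return np.array(r)
    r=least_squares(res,[480,80,-12,450,-400,10,-90,0,0],x_scale=[10,10,5,10,10,5,5,.1,.1])
    print(np.round(r.x,2)); print(np.round(r.fun.reshape(-1,2),1).tolist())
E
```

```text
[ 594.34  130.65  -12.99  516.94 -352.46   12.75  -97.76    0.      0.  ]
[[-0.8, -0.8], [0.6, -0.7], [-0.4, -0.3], [-1.2, 0.4], [-1.6, -1.9], [-0.1, -1.1], [1.8, -2.2], [-0.6, -0.1], [0.9, 0.4], [-0.3, -0.5], [-0.3, -0.9], [0.0, 0.1], [-0.0, -0.4], [0.2, -0.2], [0.7, 0.0], [0.8, 0.0], [0.2, -0.6], [-0.0, 0.1], [0.3, 0.1], [-0.3, -0.5], [-0.6, -0.7], [1.1, 0.6], [0.9, 0.9]]
[ 5.9434e+02  1.3067e+02 -1.2990e+01  5.1693e+02 -3.5271e+02  1.2750e+01
 -9.7760e+01 -0.0000e+00 -1.0000e-02]
[[-0.8, -0.8], [0.6, -0.7], [-0.4, -0.3], [-1.2, 0.4], [-1.6, -1.9], [-0.1, -1.1], [1.8, -2.2], [-0.6, -0.1], [0.9, 0.4], [-0.2, -0.5], [-0.3, -0.9], [-0.1, 0.0], [-0.0, -0.4], [0.2, -0.2], [0.7, -0.0], [0.8, -0.0], [0.2, -0.6], [-0.0, 0.1], [0.3, 0.1], [-0.4, -0.5], [-0.5, -0.7], [1.1, 0.6], [0.9, 0.9]]
```

```bash
cat >> h.py <<'E'
ST=np.array([594.3,130.7,-13.0])
E
python3 - <<'E'
from h import *
# stand refit: side corners dropped
obs=[("top",(209.4,139.6),(135,90,16)),("top",(263.6,153.6),(135,-85,16)),("top",(242.4,239.2),(-135,-85,16)),("top",(186.6,224),(-135,90,16)),
("top",(203.4,228.4),(-137,16,206)),("side",(273.25,233.75),(-137,16,206))]
r=least_squares(lambda q:np.concatenate([proj(n,S(q,p))-uv for n,uv,p in obs]),[594,130,-13]);print(r.x,r.fun.round(1))
pa,e=tri({"top":(256.2,193.2),"side":(249.25,183)});pb,e2=tri({"top":(188.6,166),"side":(201,230.5)})
print("pegs",pa,e,pb,e2,"mid",(pa+pb)/2,"ang",np.degrees(np.arctan2(*(pa-pb)[1::-1])),np.linalg.norm(pa-pb))
b,e=tri({"top":(203.4,228.4),"side":(273.25,233.75)});print("ball",b,e, "model",S(ST,(-137,16,206)))
k=.64
for n,u,v,z in(("tumb1",459,218,105),("goblet top",582,200,165),("bottletop",219,240,250),("mug",545,440,90),("jar",245,355,85),("tumb2",172,357,105),("blackcork",435,409,10)):
    print(n,onplane("top",(u*k,v*k),z))
print("spill",S(ST,(0,-175,0)),"tab target",S(ST,(-93,-175,83)))
E
```

```text
[594.25943731 129.36959084 -13.06395369] [-0.3 -0.8  1.1 -0.7 -0.  -0.2 -0.8  0.4 -0.2 -0.   1.  -0. ]
pegs [561.0722521  40.3147806 216.9875224] [-0.11829927 -0.84104166  0.83113582  0.12288527] [628.65998586 219.25062472 217.47616504] [-0.1788986  -0.93443995  0.83888528  0.13642389] mid [594.86611898 129.78270266 217.23184372] ang -110.69257800250764 191.27565668009035
ball [465.73382825 175.77012185 205.11230023] [-0.05438148 -0.52964165  0.47596723  0.06506658] model [464.41051799 177.10821548 206.        ]
tumb1 [730.00532525 -64.96548375]
goblet top [ 754.27689584 -277.48365256]
bottletop [649.61412401 339.03785617]
mug [ 328.73913583 -228.19241223]
jar [469.78506191 320.39192896]
tumb2 [462.26954769 447.06480617]
blackcork [378.2079921  -32.39000348]
spill [554.93356549 -39.81476134   0.        ] tab target [464.31714946 -18.89431328  83.        ]
```

```bash
cat >> h.py <<'E'
def cur():
    s=manip.read_state(); R=np.array(s["orientation"]); return np.array(s["ee_pos"]),R,s
def jyaw(R): return np.degrees(np.arctan2(R[1,1],R[0,1]))
def rows(p0,yaw0,wps):
    """wps: list of (x,y,z,yaw(continuous)); prints slides, rolls (tool down)"""
    sl=[];ro=[];p=np.array(p0,float);yw=yaw0
    for x,y,z,a in wps:
        d=np.array([x,y,z])-p; t=np.radians(yw)
        yv=np.array([np.cos(t),np.sin(t),0]); xv=np.cross(yv,[0,0,-1.])
        s=np.round([d@xv,d@yv,-d[2]],1); r=round(-(a-yw),1)
        p=p+s[0]*xv+s[1]*yv+np.array([0,0,-s[2]]); yw-=r
        sl.append(s.tolist()); ro.append(r)
    return sl,ro
def plan(tgt,yaw,N,show=True):
    p,R,s=cur(); y0=jyaw(R)
    w=[(*(p+(np.array(tgt)-p)*(i+1)/N),y0+(yaw-y0)*(i+1)/N) for i in range(N)]
    sl,ro=rows(p,y0,w)
    for i in range(0,N,20): print("slide",json.dumps(sl[i:i+20]),"\nroll",ro[i:i+20])
def st():
    p,R,s=cur(); print("t",round(s["time"],2),"p",p.round(1),"yaw",round(jyaw(R),2),"tilt",R[:,2].round(3),"F",np.round(s["force"],1),"op",round(s["opening"],1),"q",np.round(s["qpos"],0))
E
python3 -c "
from h import *
st();plan((561,40.3,300),159.3,34)"
```

```text
t 0.1 p [ 174.1 -547.4  217.5] yaw -72.37 tilt [-0.     0.002 -1.   ] F [ 0.4 -0.2  0.5] op 85.8 q [-79.  22.   5.  73.   0.  84.]
slide [[16.1, -13.0, -2.4], [17.5, -11.1, -2.5], [18.7, -8.8, -2.4], [19.6, -6.6, -2.4], [20.3, -4.2, -2.4], [20.6, -1.8, -2.5], [20.7, 0.7, -2.4], [20.4, 3.1, -2.4], [20.0, 5.5, -2.4], [19.1, 7.9, -2.5], [18.1, 10.0, -2.4], [16.7, 12.2, -2.4], [15.2, 14.1, -2.4], [13.4, 15.7, -2.5], [11.5, 17.3, -2.4], [9.3, 18.4, -2.4], [7.1, 19.5, -2.4], [4.7, 20.1, -2.5], [2.3, 20.6, -2.4], [-0.1, 20.7, -2.4]] 
roll [np.float64(-6.8), np.float64(-6.8), np.float64(-6.8), np.float64(-6.9), np.float64(-6.8), np.float64(-6.8), np.float64(-6.8), np.float64(-6.8), np.float64(-6.8), np.float64(-6.8), np.float64(-6.9), np.float64(-6.8), np.float64(-6.8), np.float64(-6.8), np.float64(-6.8), np.float64(-6.8), np.float64(-6.8), np.float64(-6.8), np.float64(-6.9), np.float64(-6.8)]
slide [[-2.7, 20.5, -2.4], [-5.0, 20.1, -2.5], [-7.4, 19.3, -2.4], [-9.6, 18.4, -2.4], [-11.7, 17.0, -2.4], [-13.7, 15.6, -2.5], [-15.4, 13.8, -2.4], [-16.9, 11.8, -2.4], [-18.3, 9.8, -2.4], [-19.3, 7.6, -2.5], [-20.0, 5.2, -2.4], [-20.5, 2.8, -2.4], [-20.7, 0.4, -2.4], [-20.5, -2.2, -2.5]] 
roll [np.float64(-6.8), np.float64(-6.8), np.float64(-6.8), np.float64(-6.8), np.float64(-6.8), np.float64(-6.9), np.float64(-6.8), np.float64(-6.8), np.float64(-6.8), np.float64(-6.8), np.float64(-6.8), np.float64(-6.8), np.float64(-6.9), np.float64(-6.8)]
```

Candidates for "the dish": white dish (349,285) or turquoise dish (300,452). I choose the white one, because the crop shows it in the stand with corks and stoppers. Candidates for peg_a: the blue peg at (400,302) or (294,260). The corks are dish +y (up in the picture), so peg_a is the right one, at world (561, 40). For the tub there is only the yellow one at (607,340). The red ball at (317,356) is the lever; the red bottle cap in the side view is not.

>>> arm_command([
  [16,-13,-2.5],
  [17.5,-11,-2.5],
  [18.7,-9,-2.5],
  [19.6,-6.6,-2.5],
  [20.3,-4.2,-2.5],
  [20.6,-1.8,-2.5],
  [20.7,0.7,-2.5],
  [20.4,3.1,-2.5],
  [20,5.5,-2.5],
  [19,8,-2.5],
  [18,10,-2.5],
  [16.7,12.2,-2.5],
  [15.2,14,-2.5],
  [13.4,15.7,-2.5],
  [11.5,17.3,-2.5],
  [9.3,18.4,-2.5],
  [7,19.5,-2.5],
  [4.7,20,-2.5],
  [2.3,20.6,-2.5],
  [0,20.7,-2.5],
], roll=[-6.8,-6.8,-6.8,-6.8,-6.8,-6.8,-6.8,-6.8,-6.8,-6.8,-6.8,-6.8,-6.8,-6.8,-6.8,-6.8,-6.8,-6.8,-6.8,-6.8], fingers=[0.38,0.38,0.38,0.38,0.38,0.38,0.38,0.38,0.38,0.38,0.38,0.38,0.38,0.38,0.38,0.38,0.38,0.38,0.38,0.38], force=20)

```text
time: 1.77
ee_pos: [386.7, -172.0, 262.0]
orientation: [[-0.939, 0.343, -0.011], [0.343, 0.939, 0.02], [0.018, 0.015, -1.0]]
force: [1.4, -0.3, -0.5]
opening: 32.2
```

```bash
sed -i 's/"\\nroll",ro\[i:i+20\])/"\\nroll",[float(q) for q in ro[i:i+20]])/' h.py; python3 -c "
from h import *
st();plan((561,40.3,300),159.3,17)"
```

```text
t 1.77 p [ 386.7 -172.   262. ] yaw 69.91 tilt [-0.011  0.02  -1.   ] F [ 1.4 -0.3 -0.5] op 32.2 q [-33.   4. -11.  76.   1. -13.]
slide [[-5.3, 15.2, -2.2], [-6.8, 14.7, -2.3], [-8.0, 14.1, -2.2], [-9.3, 13.2, -2.2], [-10.4, 12.3, -2.3], [-11.6, 11.3, -2.2], [-12.5, 10.2, -2.3], [-13.4, 9.0, -2.2], [-14.2, 7.8, -2.2], [-14.8, 6.4, -2.3], [-15.4, 5.0, -2.2], [-15.7, 3.6, -2.2], [-16.0, 2.2, -2.3], [-16.2, 0.6, -2.2], [-16.1, -0.8, -2.2], [-16.0, -2.3, -2.3], [-15.7, -3.7, -2.2]] 
roll [-5.3, -5.2, -5.3, -5.2, -5.3, -5.2, -5.3, -5.3, -5.2, -5.3, -5.2, -5.3, -5.3, -5.2, -5.3, -5.2, -5.3]
```

>>> arm_command([
  [-5.3,15.2,-2.2],
  [-6.8,14.7,-2.2],
  [-8,14,-2.2],
  [-9.3,13.2,-2.2],
  [-10.4,12.3,-2.2],
  [-11.6,11.3,-2.2],
  [-12.5,10.2,-2.2],
  [-13.4,9,-2.2],
  [-14.2,7.8,-2.2],
  [-14.8,6.4,-2.2],
  [-15.4,5,-2.2],
  [-15.7,3.6,-2.2],
  [-16,2.2,-2.2],
  [-16,0.6,-2.2],
  [-16,-0.8,-2.2],
  [-16,-2.3,-2.2],
  [-15.7,-3.7,-2.2],
  [0,0,0],
  [0,0,0],
], roll=[-5.3,-5.3,-5.3,-5.3,-5.3,-5.3,-5.3,-5.3,-5.3,-5.3,-5.3,-5.3,-5.3,-5.3,-5.3,-5.3,-5.3,0,0], fingers=[0.38,0.38,0.38,0.38,0.38,0.38,0.38,0.38,0.38,0.38,0.38,0.38,0.38,0.38,0.38,0.38,0.38,0.38,0.38])

```text
time: 3.35
ee_pos: [553.2, 65.1, 294.4]
orientation: [[-0.256, -0.966, -0.03], [-0.967, 0.255, 0.024], [-0.015, 0.036, -0.999]]
force: [-0.4, 0.3, 0.5]
opening: 32.3
```

```bash
python3 -c "
from h import *
st();plan((561,40.3,245),159.3,4)"
```

```text
t 3.35 p [553.2  65.1 294.4] yaw 165.21 tilt [-0.03   0.024 -0.999] F [-0.4  0.3  0.5] op 32.3 q [ -1.  21.  15.  86.   1. -76.]
slide [[5.5, -3.5, 12.3], [5.4, -3.6, 12.4], [5.3, -3.7, 12.3], [5.2, -3.9, 12.4]] 
roll [1.5, 1.5, 1.4, 1.5]
```

>>> arm_command([
  [5.5,-3.5,12],
  [5.4,-3.6,12],
  [5.3,-3.7,12],
  [5.2,-3.9,12],
  [0,0,0],
  [0,0,0],
  [0,0,0],
], roll=[1.5,1.5,1.5,1.5,0,0,0], fingers=[0.38,0.38,0.38,0.38,0.38,0.38,0.38])

```text
time: 3.93
ee_pos: [555.6, 37.1, 242.9]
orientation: [[-0.371, -0.928, -0.035], [-0.929, 0.371, 0.023], [-0.008, 0.041, -0.999]]
force: [-0.7, 0.1, 0.6]
opening: 32.1
```

```bash
python3 -c "
from h import *
st();plan((561,40.3,235),159.3,3)
import cv2
im=manip.capture('side')
c=im[140:260,180:310];cv2.imwrite('pics/s1.png',cv2.resize(c,None,fx=5,fy=5,interpolation=2)[:,:,::-1])
st()"
```

```text
t 3.93 p [555.6  37.1 242.9] yaw 158.23 tilt [-0.035  0.023 -0.999] F [-0.7  0.1  0.6] op 32.1 q [ -3.  21.   7.  78.   1. -72.]
slide [[-1.6, -1.3, 2.6], [-1.7, -1.2, 2.7], [-1.6, -1.3, 2.6]] 
roll [-0.4, -0.3, -0.4]
t 3.98 p [555.9  37.2 243.3] yaw 158.24 tilt [-0.034  0.023 -0.999] F [-0.4 -0.  -0.4] op 32.7 q [ -3.  21.   7.  78.   1. -72.]
```

View pics/s1.png

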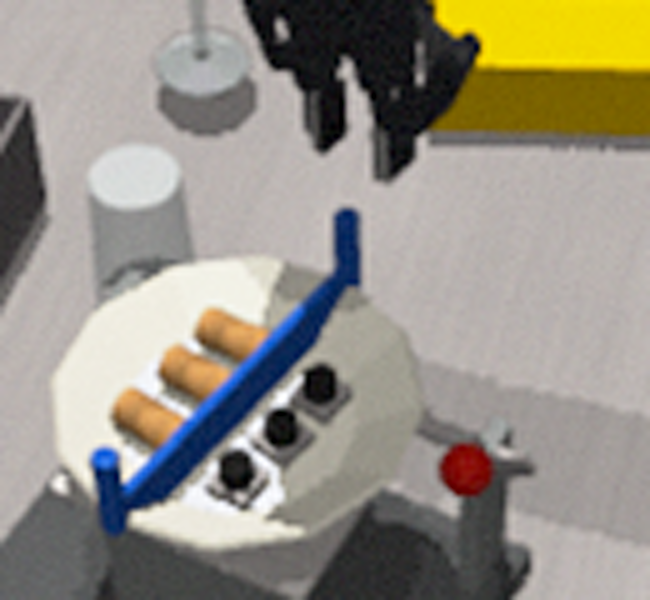

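The side crop shows the two fingertips (at about (325,140) and (390,170)) straddling above peg_a (345,215), the peg by the tub side. Alignment is good, so I descend.

```bash
cat >> h.py <<'E'
from scipy.spatial.transform import Rotation as Ro
def rows(p0,R0,wps):
    sl=[];ro=[];p=np.array(p0,float);R=np.array(R0);yw=jyaw(R)
    for x,y,z,a in wps:
        d=np.array([x,y,z])-p; s=np.round(R.T@d,1); da=(a-yw+180)%360-180; r=round(-da,1)
        p=p+R@s; R=R@Ro.from_euler("z",r,degrees=True).as_matrix(); yw=jyaw(R)
        sl.append(s.tolist()); ro.append(float(r))
    return sl,ro
def out(sl,ro):
    for i in range(0,len(sl),20): print("slide",json.dumps(sl[i:i+20]),"\nroll",ro[i:i+20])
def plan(tgt,yaw,N):
    p,R,s=cur(); y0=jyaw(R)
    w=[(*(p+(np.array(tgt)-p)*(i+1)/N),y0+(yaw-y0)*(i+1)/N) for i in range(N)]
    out(*rows(p,R,w))
E
python3 -c "
from h import *
plan((561,40.3,243),159.3,2)"
```

```text
slide [[-2.4, -1.8, 0.1], [-2.3, -1.9, 0.0]] 
roll [-0.5, -0.6]
```

>>> arm_command([
  [-2.4,-1.8,0],
  [-2.4,-1.8,0],
  [0,0,0],
  [0,0,0],
], roll=[-0.5,-0.5,0,0], fingers=[0.38,0.38,0.38,0.38])

```text
time: 4.32
ee_pos: [562.6, 41.2, 245.8]
orientation: [[-0.352, -0.935, -0.03], [-0.936, 0.352, 0.023], [-0.011, 0.036, -0.999]]
force: [0.1, -0.1, -0.4]
opening: 32.4
```

```bash
python3 -c "
from h import *
st();plan((561,40.3,199),159.3,6)"
```

```text
t 4.32 p [562.6  41.2 245.8] yaw 159.39 tilt [-0.03   0.023 -0.999] F [ 0.1 -0.1 -0.4] op 32.4 q [ -3.  22.   9.  79.   1. -72.]
slide [[0.3, -0.1, 7.8], [0.3, -0.1, 7.8], [0.4, -0.1, 7.8], [0.3, -0.1, 7.8], [0.3, -0.1, 7.8], [0.3, -0.0, 7.8]] 
roll [0.0, 0.0, 0.0, 0.1, -0.0, -0.0]
```

>>> arm_command([
  [0.3,-0.1,7.8],
  [0.3,-0.1,7.8],
  [0.3,-0.1,7.8],
  [0.3,-0.1,7.8],
  [0.3,0,7],
  [0.3,0,7],
  [0,0,0],
  [0,0,0],
], roll=[0,0,0,0,0,0,0,0], fingers=[0.38,0.38,0.38,0.38,0.38,0.38,0.38,0.38])

```text
time: 4.98
ee_pos: [559.8, 40.9, 194.4]
orientation: [[-0.351, -0.936, -0.032], [-0.936, 0.351, 0.023], [-0.01, 0.038, -0.999]]
force: [0.3, -0.2, 1.1]
opening: 32.2
```

```bash
python3 -c "
from h import *
st()
import cv2
for n,(x,y) in (('side',(180,140)),('top',(175,130))):
  im=manip.capture(n)
  c=im[y:y+120,x:x+130];cv2.imwrite('pics/%s2.png'%n,cv2.resize(c,None,fx=4,fy=4,interpolation=2)[:,:,::-1])
"
```

```text
t 4.98 p [559.8  40.9 194.4] yaw 159.45 tilt [-0.032  0.023 -0.999] F [ 0.3 -0.2  1.1] op 32.2 q [ -3.  22.   2.  72.   1. -72.]
```

View pics/side2.png

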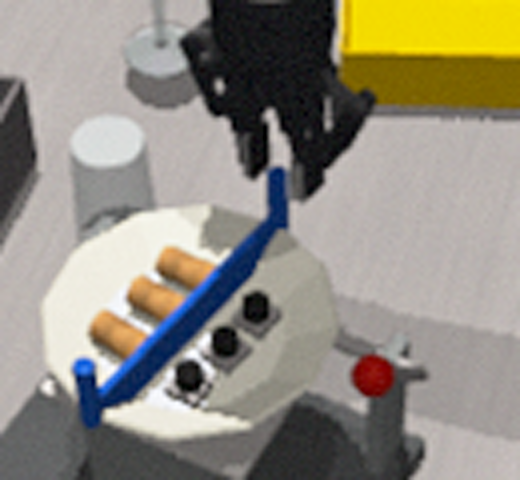

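```bash
python3 -c "
from h import *
p,R,s=cur()
for d in(-20,-8,0,11):
  for n,o in(('side',(180,140)),('top',(175,130))):
    for j in (-16,16):
      q=p+R@np.array([0,j,d]); print(d,j,n,((proj(n,q)-o)*4).round(0),q.round(0))
print('peg model',(proj('side',(561,40.3,218))-(180,140))*4,(proj('side',(561,40.3,187))-(180,140))*4)
"
```

```text
-20 -16 side [261. 166.] [576.  35. 214.]
-20 16 side [301. 185.] [546.  46. 215.]
-20 -16 top [333. 228.] [576.  35. 214.]
-20 16 top [315. 273.] [546.  46. 215.]
-8 -16 side [262. 179.] [575.  35. 202.]
-8 16 side [302. 198.] [545.  46. 203.]
-8 -16 top [333. 231.] [575.  35. 202.]
-8 16 top [314. 275.] [545.  46. 203.]
0 -16 side [262. 187.] [575.  35. 194.]
0 16 side [302. 207.] [545.  47. 195.]
0 -16 top [332. 233.] [575.  35. 194.]
0 16 top [314. 277.] [545.  47. 195.]
11 -16 side [263. 199.] [575.  36. 183.]
11 16 side [302. 219.] [545.  47. 184.]
11 -16 top [332. 235.] [575.  36. 183.]
11 16 top [314. 279.] [545.  47. 184.]
peg model [280.4171681  171.40051177] [281.05633895 204.28939075]
```

View pics/top2.png

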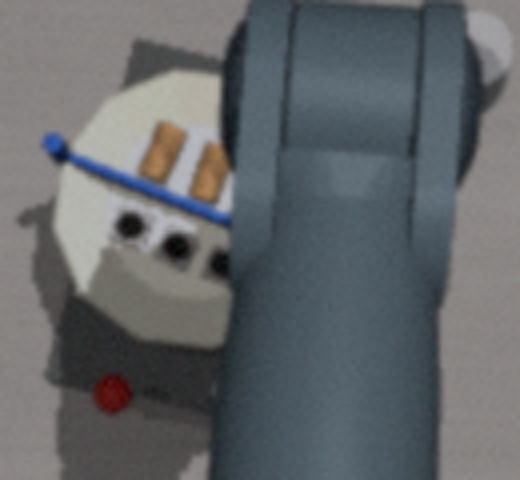

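Tips sit about 12 mm behind the nominal point at this opening, as described. They are still about 15 mm below the peg top, and closing brings them forward.

>>> arm_command([
  [0,0,0],
  [0,0,0],
  [0,0,0],
  [0,0,0],
  [0,0,0],
], roll=[0,0,0,0,0], fingers=[0.18,0.18,0.18,0.18,0.18], force=20)

```text
time: 5.5
ee_pos: [561.7, 40.8, 196.8]
orientation: [[-0.351, -0.936, -0.027], [-0.936, 0.351, 0.023], [-0.011, 0.034, -0.999]]
force: [-0.1, -0.1, -0.9]
opening: 15.4
```

```bash
python3 -c "
from h import *
st()
import cv2
for n,(x,y) in (('side',(180,140)),):
  im=manip.capture(n)
  c=im[y:y+120,x:x+130];cv2.imwrite('pics/%s3.png'%n,cv2.resize(c,None,fx=4,fy=4,interpolation=2)[:,:,::-1])
"
```

```text
t 5.5 p [561.7  40.8 196.8] yaw 159.44 tilt [-0.027  0.023 -0.999] F [-0.1 -0.1 -0.9] op 15.4 q [ -3.  22.   2.  72.   1. -72.]
```

View pics/side3.png

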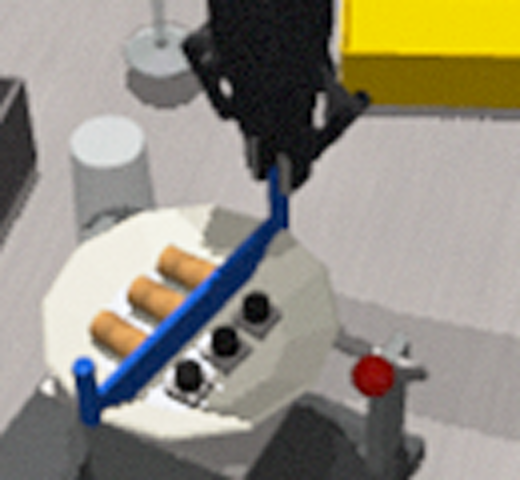

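```bash
cat >> h.py <<'E'
DC=np.array([594.7,129.9])
def arc(th1,N,z=197,Rr=96):
    p,R,s=cur(); d=p[:2]-DC; th0=np.degrees(np.arctan2(d[1],d[0])); th0=th0 if th0<0 else th0-360
    print("th",th0.round(2),"r",np.hypot(*d).round(1)); w=[]
    for i in range(N):
        f=(i+1)/N; a=th0+(th1-th0)*f; g=min(1,(i+1)/3); r=np.hypot(*d)+(Rr-np.hypot(*d))*g
        w.append((DC[0]+r*np.cos(np.radians(a)),DC[1]+r*np.sin(np.radians(a)),p[2]+(z-p[2])*g,a+270))
    out(*rows(p,R,w))
E
python3 -c "
from h import *
arc(-140,10)"
```

```text
th -110.32 r 95.1
slide [[0.2, 4.9, 0.1], [0.2, 5.0, 0.1], [0.2, 5.0, 0.1], [-0.2, 4.9, 0.2], [-0.1, 5.0, 0.2], [-0.1, 5.0, 0.1], [-0.1, 4.9, 0.2], [-0.2, 5.0, 0.2], [-0.1, 5.0, 0.2], [-0.1, 4.9, 0.1]] 
roll [2.7, 3.0, 3.0, 2.9, 3.0, 3.0, 2.9, 3.0, 3.0, 2.9]
```

>>> arm_command([
  [0.2,4.9,0.1],
  [0.2,5,0.1],
  [0.2,5,0.1],
  [-0.1,5,0.1],
  [-0.1,5,0.1],
  [-0.1,5,0.1],
  [-0.1,5,0.2],
  [-0.1,5,0.2],
  [-0.1,5,0.2],
  [-0.1,5,0.1],
], roll=[2.9,2.9,2.9,2.9,2.9,2.9,2.9,2.9,2.9,2.9], fingers=[0.18,0.18,0.18,0.18,0.18,0.18,0.18,0.18,0.18,0.18])

```text
time: 6.38
ee_pos: [527.4, 63.1, 199.7]
orientation: [[-0.779, -0.627, -0.012], [-0.627, 0.779, 0.01], [0.003, 0.015, -1.0]]
force: [1.8, -2.3, -2.5]
opening: 15.5
```

```bash
python3 -c "
from h import *
st();arc(-165,9)"
```

```text
t 6.38 p [527.4  63.1 199.7] yaw 128.8 tilt [-0.012  0.01  -1.   ] F [ 1.8 -2.3 -2.5] op 15.5 q [ -0.  17.  -4.  69.   1. -39.]
th -135.21 r 94.8
slide [[0.8, 5.4, 1.0], [0.3, 5.5, 1.0], [0.2, 5.6, 0.9], [-0.1, 5.5, 0.1], [-0.2, 5.5, 0.1], [-0.2, 5.6, 0.1], [-0.1, 5.5, 0.1], [-0.2, 5.6, 0.0], [-0.1, 5.5, 0.1]] 
roll [-2.7, 3.3, 3.3, 3.3, 3.4, 3.3, 3.3, 3.3, 3.3]
```

>>> arm_command([
  [0.6,5.5,0.8],
  [0.4,5.5,0.8],
  [0.3,5.5,0.8],
  [0.2,5.5,0.2],
  [0,5.5,0.1],
  [-0.1,5.5,0.1],
  [-0.1,5.5,0.1],
  [-0.1,5.5,0.1],
  [-0.1,5.5,0.1],
], roll=[2.4,2.5,2.6,2.7,2.7,2.7,2.7,2.7,2.7], fingers=[0.18,0.18,0.18,0.18,0.18,0.18,0.18,0.18,0.18])

```text
time: 7.13
ee_pos: [506.2, 96.4, 198.9]
orientation: [[-0.972, -0.233, -0.003], [-0.233, 0.972, -0.015], [0.006, -0.014, -1.0]]
force: [0.0, -4.9, -1.5]
opening: 15.6
```

```bash
python3 -c "
from h import *
st();arc(-190,10)"
```

```text
t 7.13 p [506.2  96.4 198.9] yaw 103.47 tilt [-0.003 -0.015 -1.   ] F [ 0.  -4.9 -1.5] op 15.6 q [ 4. 15. -7. 68. -1. -9.]
th -159.28 r 94.7
slide [[0.9, 5.0, 0.6], [0.3, 5.2, 0.6], [0.3, 5.1, 0.5], [-0.1, 5.1, -0.0], [-0.1, 5.2, -0.1], [-0.2, 5.1, -0.1], [-0.1, 5.2, -0.1], [-0.1, 5.1, -0.1], [-0.2, 5.2, -0.0], [-0.1, 5.1, -0.1]] 
roll [-4.2, 3.1, 3.1, 3.0, 3.1, 3.1, 3.1, 3.0, 3.1, 3.1]
```

>>> arm_command([
  [0.7,5,0.5],
  [0.5,5,0.5],
  [0.4,5,0.5],
  [0.3,5,0],
  [0.1,5,0],
  [0,5,0],
  [-0.1,5,0],
  [-0.1,5,0],
  [-0.1,4,0],
  [-0.1,3,0],
  [0,0,0],
], roll=[2.1,2.1,2.2,2.3,2.4,2.4,2.4,2.4,2.0,1.5,0], fingers=[0.18,0.18,0.18,0.18,0.18,0.18,0.18,0.18,0.18,0.18,0.18])

```text
time: 8.05
ee_pos: [498.1, 134.1, 197.0]
orientation: [[-0.985, 0.171, -0.007], [0.171, 0.984, -0.04], [0.0, -0.041, -0.999]]
force: [0.5, -1.2, -0.5]
opening: 15.2
```

```bash
python3 -c "
from h import *
st();arc(-193,2)
import cv2
for n,(x,y) in (('side',(180,140)),('top',(175,130))):
  im=manip.capture(n)
  cv2.imwrite('pics/%s4raw.png'%n,im[:,:,::-1])
  c=im[y:y+120,x:x+130];cv2.imwrite('pics/%s4.png'%n,cv2.resize(c,None,fx=5,fy=5,interpolation=2)[:,:,::-1])
"
```

```text
t 8.05 p [498.1 134.1 197. ] yaw 80.16 tilt [-0.007 -0.04  -0.999] F [ 0.5 -1.2 -0.5] op 15.2 q [ 9. 16. -6. 68. -2. 19.]
th -182.47 r 96.7
slide [[0.5, 8.9, -0.3], [-0.6, 8.8, -0.4]] 
roll [-2.1, 5.3]
```

View pics/side4.png

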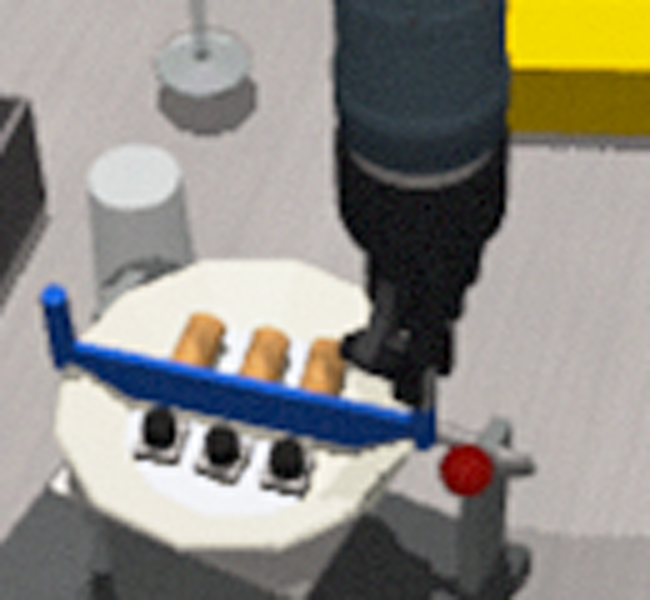

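View pics/top4.png

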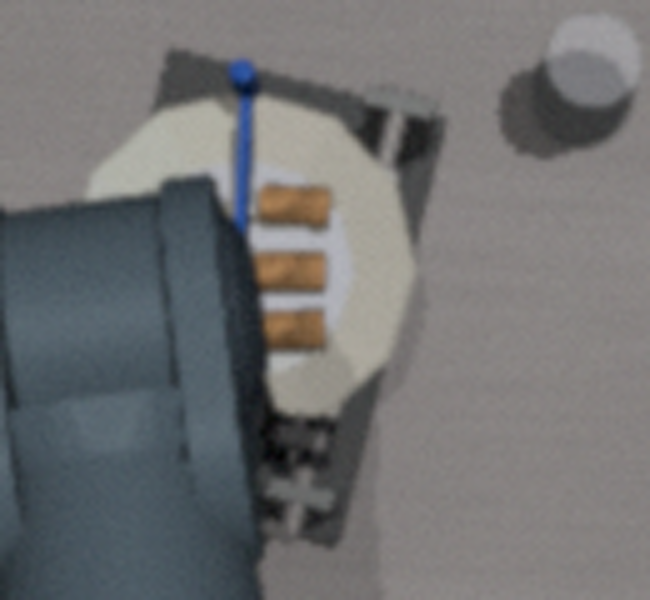

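Dish is turned about 72°. The corks now lie right of the divider and peg_b is at (241,74) in the crop. About 10° remain.

>>> arm_command([
  [0.3,3.6,0],
  [0.1,3.6,0],
  [0,3.6,0],
  [-0.1,3.6,0],
  [-0.1,3,0],
  [0,0,0],
], roll=[0.5,0.6,0.7,0.7,0.6,0], fingers=[0.18,0.18,0.18,0.18,0.18,0.18])

```text
time: 8.65
ee_pos: [499.9, 151.5, 196.0]
orientation: [[-0.974, 0.228, -0.01], [0.228, 0.973, -0.041], [0.001, -0.042, -0.999]]
force: [-1.3, -1.4, -0.3]
opening: 15.1
```

```bash
cat >> h.py <<'E'
import cv2
def snap(n,x,y,w,h,k,name):
    im=manip.capture(n); cv2.imwrite('pics/'+name+'_raw.png',im[:,:,::-1])
    cv2.imwrite('pics/'+name+'.png',cv2.resize(im[y:y+h,x:x+w],None,fx=k,fy=k,interpolation=2)[:,:,::-1]); return im
def bluecent(im,x0,y0,x1,y1):
    c=im[y0:y1,x0:x1].astype(int); m=(c[:,:,2]>c[:,:,0]+50)&(c[:,:,2]>c[:,:,1]+30); v,u=np.nonzero(m); return u.mean()+x0,v.mean()+y0,m.sum()
E
python3 -c "
from h import *
im=snap('top',175,130,100,110,5,'top5')
print(bluecent(im,210,135,240,150))
st();arc(-193,3)
"
```

```text
(np.float64(229.25), np.float64(144.75), np.int64(20))
t 8.7 p [499.9 151.4 196. ] yaw 76.83 tilt [-0.01  -0.041 -0.999] F [-1.   0.2  0.1] op 15.8 q [11. 17. -5. 69. -2. 24.]
th -192.77 r 97.2
slide [[-0.4, 0.1, -0.3], [-0.4, 0.1, -0.4], [-0.4, 0.2, -0.3]] 
roll [-0.3, 0.1, 0.0]
```

View pics/top5.png

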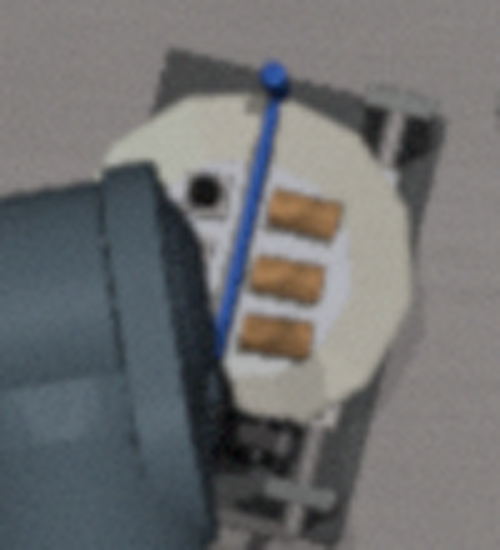

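```bash
python3 -c "
from h import *
for uv in ((229.6,145.2),(229.25,144.75)):
  q=onplane('top',uv,216)-DC; print(np.degrees(np.arctan2(q[1],q[0])),np.hypot(*q))
im=cv2.imread('pics/top5_raw.png')[:,:,::-1]
# divider line
c=im.astype(int); m=(c[:,:,2]>c[:,:,0]+40)&(c[:,:,2]>c[:,:,1]+25); m[:148]=0;m[202:]=0;m[:,:215]=0;m[:,240:]=0
v,u=np.nonzero(m); P=np.array([onplane('top',(a,b),181) for a,b in zip(u,v)]); 
A=np.cov(P.T);w,V=np.linalg.eigh(A);d=V[:,1];print(len(u),np.degrees(np.arctan2(d[1],d[0])),P.mean(0))
n=np.array([-d[1],d[0]]);print('offset of centre',(DC-P.mean(0))@n)
"
```

```text
-10.583275021517432 91.55259868199883
-9.866147430968212 92.54678961531
134 168.80282691521364 [612.20885305 128.43080248]
offset of centre 1.9587423362242127
```

>>> arm_command([
  [-0.5,1.8,0],
  [-0.3,1.8,0],
  [0,0,0],
  [0,0,0],
], roll=[0.8,0.8,0,0], fingers=[0.18,0.18,0.18,0.18])

```text
time: 9.03
ee_pos: [501.8, 155.4, 195.9]
orientation: [[-0.966, 0.257, -0.01], [0.257, 0.965, -0.041], [-0.001, -0.042, -0.999]]
force: [-1.5, -1.2, 0.1]
opening: 15.5
```

```bash
cat >> h.py <<'E'
def divang(im,ylo=148,yhi=202,xlo=205,xhi=245):
    c=im.astype(int); m=(c[:,:,2]>c[:,:,0]+40)&(c[:,:,2]>c[:,:,1]+25); m[:ylo]=0;m[yhi:]=0;m[:,:xlo]=0;m[:,xhi:]=0
    v,u=np.nonzero(m); P=np.array([onplane('top',(a,b),181) for a,b in zip(u,v)])
    w,V=np.linalg.eigh(np.cov(P.T));d=V[:,1];d=d*np.sign(d[0]); n=np.array([-d[1],d[0]])
    return len(u),np.degrees(np.arctan2(d[1],d[0])),P.mean(0),(DC-P.mean(0))@n
E
python3 -c "
from h import *
im=snap('top',175,130,100,110,5,'top6'); print(divang(im)); st();arc(-193,3)
"
```

```text
(145, np.float64(-13.513627458458203), array([611.29267774, 128.29758196]), np.float64(-2.3192669246752105))
t 9.08 p [501.8 155.4 195.9] yaw 75.09 tilt [-0.01  -0.041 -0.999] F [-0.9  0.1 -0. ] op 15.6 q [12. 17. -5. 69. -2. 27.]
th -195.37 r 96.4
slide [[-0.1, -1.3, -0.3], [-0.2, -1.4, -0.4], [-0.1, -1.3, -0.3]] 
roll [-0.3, -0.8, -0.8]
```

View pics/top6.png

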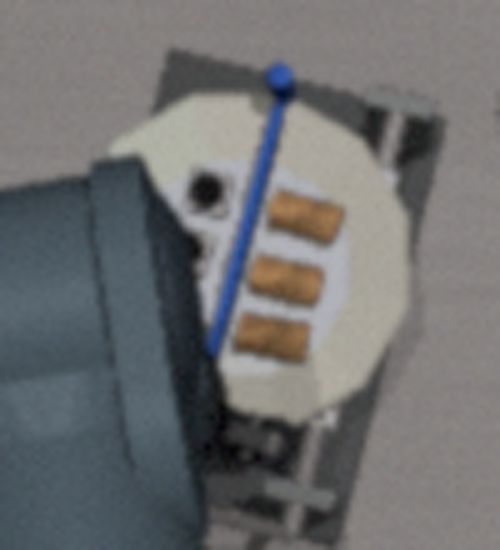

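>>> arm_command([
  [0,0,0],
  [0,0,0],
  [0,0,-5],
  [0,0,-15],
  [0,0,-20],
  [0,0,-20],
  [0,0,-20],
  [0,0,-15],
  [0,0,0],
], roll=[0,0,0,0,0,0,0,0,0], fingers=[0.3,0.3,0.3,0.3,0.3,0.3,0.3,0.3,0.3])

```text
time: 9.83
ee_pos: [503.6, 160.4, 296.1]
orientation: [[-0.966, 0.257, -0.008], [0.258, 0.966, -0.037], [-0.002, -0.038, -0.999]]
force: [1.0, 0.0, 1.4]
opening: 25.4
```

```bash
python3 -c "
from h import *
st()
# tab pose
TB=(516.94,-352.46,12.75)
t=S(TB,(-93,0,83));print('tab',t)
print(proj('side',S(TB,(-93,0,95))),proj('top',S(TB,(-93,0,95))))
plan((t[0],t[1],200),12.75,32)
"
```

```text
t 9.83 p [503.6 160.4 296.1] yaw 75.07 tilt [-0.008 -0.037 -0.999] F [1.  0.  1.4] op 25.4 q [12. 17.  9. 83. -2. 27.]
tab [ 426.23316419 -372.98486146   83.        ]
[322.23141196 130.52024773] [400.13644346 248.10733658]
slide [[-2.0, -16.6, 3.6], [-2.5, -16.5, 3.7], [-3.0, -16.5, 3.6], [-3.6, -16.3, 3.6], [-4.2, -16.2, 3.7], [-4.8, -16.0, 3.6], [-5.2, -15.9, 3.6], [-5.8, -15.7, 3.7], [-6.4, -15.4, 3.6], [-6.8, -15.3, 3.6], [-7.4, -15.0, 3.7], [-7.9, -14.7, 3.6], [-8.4, -14.5, 3.6], [-8.8, -14.2, 3.7], [-9.4, -13.8, 3.6], [-9.8, -13.6, 3.6], [-10.2, -13.2, 3.7], [-10.7, -12.8, 3.6], [-11.1, -12.5, 3.6], [-11.6, -12.1, 3.7]] 
roll [1.9, 2.0, 1.9, 2.0, 1.9, 2.0, 1.9, 2.0, 1.9, 2.0, 1.9, 2.0, 1.9, 2.0, 1.9, 1.9, 2.0, 1.9, 2.0, 1.9]
slide [[-11.9, -11.7, 3.6], [-12.4, -11.2, 3.7], [-12.7, -10.9, 3.6], [-13.1, -10.4, 3.6], [-13.4, -10.0, 3.7], [-13.8, -9.5, 3.6], [-14.0, -9.0, 3.6], [-14.4, -8.5, 3.7], [-14.7, -8.1, 3.6], [-14.9, -7.5, 3.6], [-15.1, -7.1, 3.7], [-15.4, -6.5, 3.6]] 
roll [2.0, 1.9, 2.0, 1.9, 2.0, 1.9, 2.0, 1.9, 2.0, 1.9, 2.0, 1.9]
```

>>> arm_command([
  [-2,-16.6,2],
  [-2.5,-16.6,2],
  [-3,-16.5,2],
  [-3.6,-16.4,3.6],
  [-4.2,-16.2,3.6],
  [-4.8,-16,3.6],
  [-5.2,-15.9,3.6],
  [-5.8,-15.7,3.6],
  [-6.4,-15.5,3.6],
  [-6.8,-15.3,3.6],
  [-7.4,-15,3.6],
  [-8,-14.7,3.6],
  [-8.4,-14.5,3.6],
  [-8.9,-14.2,3.6],
  [-9.4,-13.9,3.6],
  [-9.8,-13.6,3.6],
  [-10.2,-13.2,3.6],
  [-10.7,-12.8,3.6],
  [-11.1,-12.5,3.6],
  [-11.6,-12,3.6],
], roll=[1.9,1.9,1.9,1.9,1.9,1.9,1.9,1.9,1.9,1.9,1.9,1.9,1.9,1.9,1.9,1.9,1.9,1.9,1.9,1.9], fingers=[0.5,0.7,0.9,0.9,0.9,0.9,0.9,0.9,0.9,0.9,0.9,0.9,0.9,0.9,0.9,0.9,0.9,0.9,0.9,0.9])

```text
time: 11.5
ee_pos: [451.9, -183.0, 227.5]
orientation: [[-0.582, 0.813, -0.004], [0.813, 0.581, -0.029], [-0.021, -0.02, -1.0]]
force: [-0.7, 0.0, 0.2]
opening: 76.8
```

```bash
python3 -c "
from h import *
im=snap('top',175,130,100,110,5,'top7'); print(divang(im,xlo=200)); print(bluecent(im,220,138,240,150));print(bluecent(im,185,200,215,225))
st();plan((426,-373,200),12.75,13)
"
```

```text
(145, np.float64(-13.455808333884072), array([608.88152333, 128.72509041]), np.float64(-2.1573160913530947))
(np.float64(230.45), np.float64(144.9), np.int64(20))
(np.float64(212.05714285714285), np.float64(213.42857142857142), np.int64(35))
t 11.55 p [ 451.3 -185.7  226.7] yaw 35.34 tilt [-0.006 -0.031 -0.999] F [-0.5 -2.3 -0.6] op 76.6 q [-29.  11.  -9.  70.  -2.  26.]
slide [[-10.6, -9.9, 2.5], [-10.8, -9.5, 2.5], [-11.2, -9.2, 2.6], [-11.4, -8.9, 2.5], [-11.7, -8.5, 2.5], [-12.0, -8.2, 2.5], [-12.2, -7.8, 2.5], [-12.4, -7.4, 2.5], [-12.6, -7.1, 2.6], [-12.9, -6.6, 2.5], [-13.0, -6.3, 2.5], [-13.2, -5.9, 2.5], [-13.4, -5.4, 2.5]] 
roll [1.7, 1.8, 1.7, 1.8, 1.7, 1.7, 1.8, 1.7, 1.7, 1.8, 1.7, 1.8, 1.7]
```

View pics/top7.png

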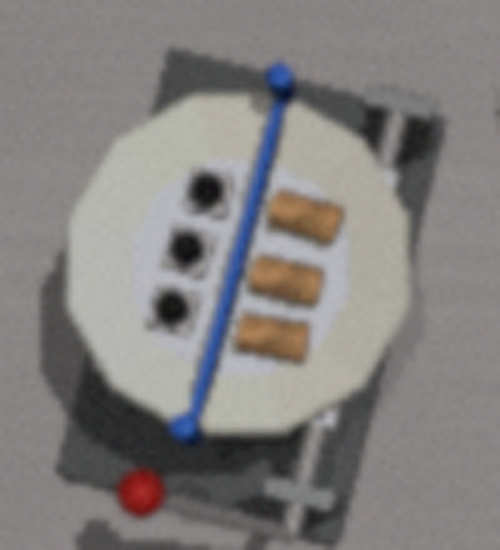

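```bash
python3 -c "
from h import *
a=onplane('top',(231,145.6),216);b=onplane('top',(212,215.4),216);d=a-b
print(np.degrees(np.arctan2(d[1],d[0])),np.hypot(*d),(a+b)/2)
e=[onplane('top',u,16) for u in ((209.4,139.6),(263.6,153.6),(242.4,239.2),(186.6,224))]
for i,j in((0,3),(1,2),(1,0),(2,3)):
  d=e[i]-e[j]; print(np.degrees(np.arctan2(d[1],d[0])),np.hypot(*d))
"
```

```text
-13.336345499515645 190.723178270055 [590.92837455 131.36210974]
-12.956457558297823 265.9345853822947
-12.44397458590781 267.86145243363853
-103.23295857144197 170.91952036226786
-103.86252473337318 173.33506219282253
```

>>> arm_command([
  [-10.6,-9.9,2.5],
  [-10.8,-9.5,2.5],
  [-11.2,-9.2,2.5],
  [-11.4,-8.9,2.5],
  [-11.7,-8.5,2.5],
  [-12,-8.2,2.5],
  [-12.2,-7.8,2.5],
  [-12.4,-7.4,2.5],
  [-12.6,-7,2.5],
  [-12.9,-6.6,2.5],
  [-12,-5,2.5],
  [-7,-3,2.5],
  [0,0,0],
  [0,0,0],
], roll=[1.7,1.7,1.7,1.7,1.7,1.7,1.7,1.7,1.7,1.7,1.7,1.2,0,0], fingers=[0.9,0.9,0.9,0.9,0.9,0.9,0.9,0.9,0.9,0.9,0.9,0.9,0.9,0.9])

```text
time: 12.72
ee_pos: [426.2, -358.7, 193.0]
orientation: [[-0.244, 0.97, -0.008], [0.969, 0.244, -0.025], [-0.022, -0.014, -1.0]]
force: [-0.1, 0.7, 0.7]
opening: 76.7
```

```bash
python3 -c "
from h import *
st();plan((426,-373,150),12.75,4)
"
```

```text
t 12.72 p [ 426.2 -358.7  193. ] yaw 14.14 tilt [-0.008 -0.025 -1.   ] F [-0.1  0.7  0.7] op 76.7 q [-46.  19.  -2.  68.  -1.  30.]
slide [[-3.2, -0.8, 10.8], [-3.2, -0.7, 10.9], [-3.2, -0.8, 10.8], [-3.2, -0.7, 10.9]] 
roll [0.3, 0.4, 0.3, 0.4]
```

>>> arm_command([
  [-3.2,-0.8,10.8],
  [-3.2,-0.8,10.8],
  [-3.2,-0.8,10.8],
  [-3.2,-0.8,10.8],
  [0,0,0],
  [0,0,0],
], roll=[0.3,0.3,0.4,0.4,0,0], fingers=[0.9,0.9,0.9,0.9,0.9,0.9])

```text
time: 13.22
ee_pos: [426.3, -371.4, 145.3]
orientation: [[-0.222, 0.975, -0.008], [0.975, 0.222, -0.023], [-0.021, -0.013, -1.0]]
force: [-0.1, -0.4, 0.3]
opening: 77.0
```

```bash
python3 -c "
from h import *
st();plan((426,-373,78),12.75,7)
snap('side',250,80,120,100,5,'side8')
"
```

```text
t 13.22 p [ 426.3 -371.4  145.3] yaw 12.84 tilt [-0.008 -0.023 -1.   ] F [-0.1 -0.4  0.3] op 77.0 q [-47.  22.  -6.  61.  -1.  30.]
slide [[-0.0, 0.0, 9.6], [-0.0, 0.1, 9.6], [-0.1, 0.0, 9.7], [0.0, 0.0, 9.6], [0.0, 0.1, 9.6], [-0.0, 0.0, 9.6], [-0.0, 0.0, 9.6]] 
roll [0.0, 0.0, 0.0, 0.0, 0.1, -0.0, -0.0]
```

View pics/side8.png

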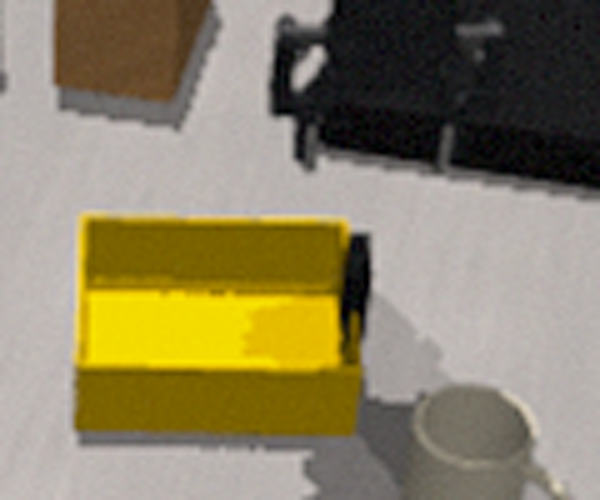

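>>> arm_command([
  [0,0,9.6],
  [0,0,9.6],
  [0,0,9.6],
  [0,0,9.6],
  [0,0,9.6],
  [0,0,9.6],
  [0,0,8],
  [0,0,0],
  [0,0,0],
], roll=[0,0,0,0,0,0,0,0,0], fingers=[0.9,0.9,0.9,0.9,0.9,0.9,0.9,0.9,0.9])

```text
time: 14.02
ee_pos: [425.8, -371.5, 72.8]
orientation: [[-0.224, 0.974, -0.008], [0.974, 0.224, -0.023], [-0.021, -0.013, -1.0]]
force: [0.7, -0.3, 0.4]
opening: 76.9
```

```bash
python3 -c "
from h import *
st()
snap('side',250,80,120,100,5,'side9')
"
```

```text
t 14.02 p [ 425.8 -371.5   72.8] yaw 12.95 tilt [-0.008 -0.023 -1.   ] F [ 0.7 -0.3  0.4] op 76.9 q [-47.  25. -13.  52.  -1.  30.]
```

View pics/side9.png

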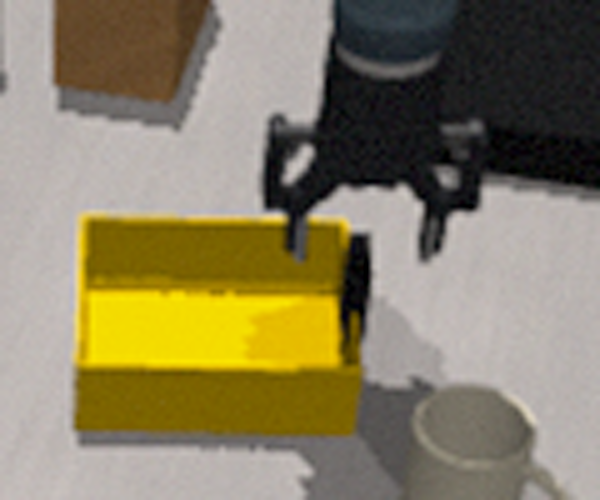

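>>> arm_command([
  [0,0,-3],
  [0,0,0],
  [0,0,0],
  [0,0,0],
  [0,0,0],
  [0,0,0],
  [0,0,0],
  [0,0,0],
], roll=[0,0,0,0,0,0,0,0], fingers=[0.5,0.3,0.2,0,0,0,0,0], force=70)

```text
time: 14.73
ee_pos: [427.0, -372.6, 78.7]
orientation: [[-0.224, 0.974, -0.005], [0.974, 0.224, -0.026], [-0.024, -0.011, -1.0]]
force: [-0.8, 0.4, -0.0]
opening: 10.8
```

```bash
python3 -c "
from h import *
st()
snap('side',250,80,120,100,5,'side10')
"
```

```text
t 14.73 p [ 427.  -372.6   78.7] yaw 12.96 tilt [-0.005 -0.026 -1.   ] F [-0.8  0.4 -0. ] op 10.8 q [-47.  24. -12.  52.  -1.  30.]
```

View pics/side10.png

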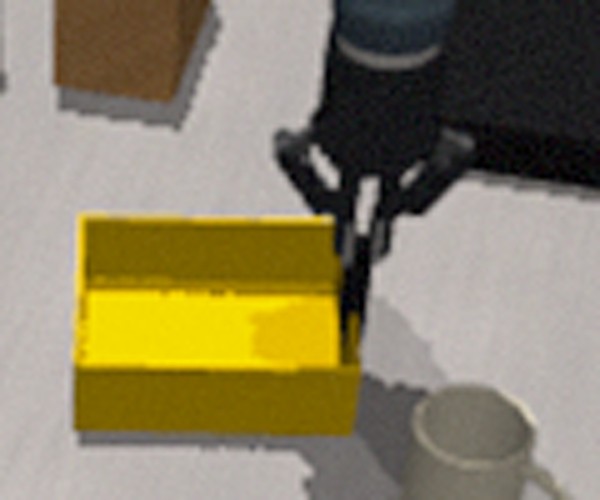

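>>> arm_command([
  [0,0,0],
  [0,0,-2],
  [0,0,-5],
  [0,0,-7],
  [0,0,-7],
  [0,0,-5],
  [0,0,0],
], roll=[0,0,0,0,0,0,0], fingers=[0,0,0,0,0,0,0], force=70)

```text
time: 15.37
ee_pos: [425.4, -370.4, 105.5]
orientation: [[-0.224, 0.974, -0.01], [0.974, 0.224, -0.023], [-0.02, -0.014, -1.0]]
force: [1.1, -0.2, -2.1]
opening: 10.7
```

```bash
python3 -c "
from h import *
st()
snap('side',250,80,120,100,5,'side11')
p,R,s=cur()
plan((464.5,-19.6,p[2]),-13.0,30)
"
```

```text
t 15.37 p [ 425.4 -370.4  105.5] yaw 12.96 tilt [-0.01  -0.023 -1.   ] F [ 1.1 -0.2 -2.1] op 10.7 q [-47.  23. -10.  56.  -1.  30.]
slide [[11.1, 3.9, -0.3], [11.2, 3.7, -0.3], [11.2, 3.6, -0.2], [11.2, 3.4, -0.3], [11.4, 3.2, -0.3], [11.3, 3.0, -0.3], [11.4, 2.9, -0.3], [11.5, 2.7, -0.2], [11.5, 2.5, -0.3], [11.5, 2.4, -0.3], [11.6, 2.1, -0.3], [11.6, 2.1, -0.3], [11.6, 1.8, -0.3], [11.6, 1.6, -0.2], [11.7, 1.5, -0.3], [11.7, 1.3, -0.3], [11.7, 1.2, -0.3], [11.7, 0.9, -0.3], [11.8, 0.8, -0.2], [11.7, 0.6, -0.3]] 
roll [0.9, 0.8, 0.9, 0.9, 0.8, 0.9, 0.9, 0.8, 0.9, 0.9, 0.8, 0.9, 0.8, 0.9, 0.9, 0.8, 0.9, 0.9, 0.8, 0.9]
slide [[11.8, 0.4, -0.3], [11.7, 0.2, -0.3], [11.8, 0.1, -0.3], [11.8, -0.1, -0.2], [11.7, -0.3, -0.3], [11.8, -0.5, -0.3], [11.7, -0.6, -0.3], [11.8, -0.9, -0.3], [11.7, -1.0, -0.2], [11.7, -1.2, -0.3]] 
roll [0.9, 0.8, 0.9, 0.9, 0.8, 0.9, 0.9, 0.8, 0.9, 0.9]
```

View pics/side11.png

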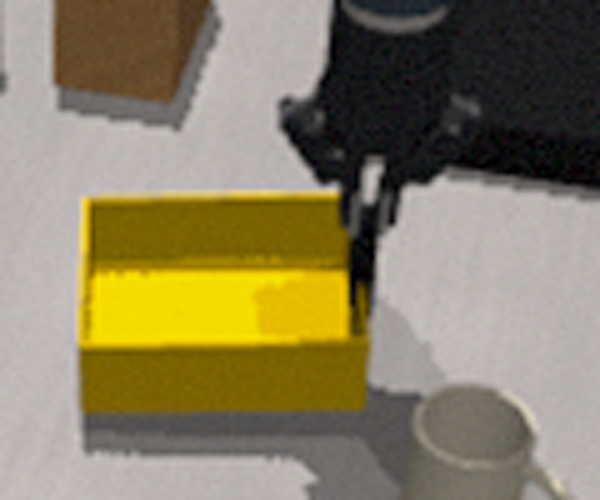

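The tub is lifted level by its tab, so I carry it to the spill spot.

>>> arm_command([
  [6,2,-0.3],
  [10,3.5,-0.3],
  [11.2,3.6,-0.3],
  [11.2,3.4,-0.3],
  [11.4,3.2,-0.3],
  [11.4,3,-0.3],
  [11.4,2.9,-0.3],
  [11.5,2.7,-0.3],
  [11.5,2.5,-0.3],
  [11.5,2.4,-0.3],
  [11.6,2.1,-0.3],
  [11.6,2,-0.3],
  [11.6,1.8,-0.3],
  [11.6,1.6,-0.3],
  [11.7,1.5,-0.3],
  [11.7,1.3,-0.3],
  [11.7,1.2,-0.3],
  [11.7,0.9,-0.3],
  [11.7,0.8,-0.3],
  [11.7,0.6,-0.3],
], roll=[0.6,0.8,0.9,0.9,0.9,0.9,0.9,0.9,0.9,0.9,0.9,0.9,0.9,0.9,0.9,0.9,0.9,0.9,0.9,0.9], fingers=[0,0,0,0,0,0,0,0,0,0,0,0,0,0,0,0,0,0,0,0])

```text
time: 17.08
ee_pos: [447.6, -122.7, 101.4]
orientation: [[0.107, 0.994, -0.018], [0.994, -0.107, -0.012], [-0.014, -0.016, -1.0]]
force: [0.4, -0.2, -3.1]
opening: 10.7
```

```bash
python3 -c "
from h import *
st()
p,R,s=cur()
plan((464.5,-19.6,103),-13.0,12)
"
```

```text
t 17.08 p [ 447.6 -122.7  101.4] yaw -6.16 tilt [-0.018 -0.012 -1.   ] F [ 0.4 -0.2 -3.1] op 10.7 q [-22.  14. -24.  52.  -1.  74.]
slide [[8.7, 0.5, -0.3], [8.7, 0.4, -0.2], [8.7, 0.3, -0.3], [8.7, 0.2, -0.2], [8.7, 0.1, -0.3], [8.7, 0.0, -0.3], [8.7, -0.0, -0.2], [8.7, -0.1, -0.3], [8.7, -0.3, -0.3], [8.7, -0.3, -0.2], [8.6, -0.4, -0.3], [8.7, -0.4, -0.2]] 
roll [0.6, 0.5, 0.6, 0.6, 0.6, 0.5, 0.6, 0.6, 0.5, 0.6, 0.6, 0.5]
```

>>> arm_command([
  [9,0.5,-0.3],
  [9,0.4,-0.3],
  [9,0.3,-0.3],
  [9,0.2,-0.3],
  [9,0.1,-0.3],
  [9,0,-0.3],
  [9,0,-0.3],
  [8,-0.1,-0.3],
  [6,-0.2,-0.3],
  [3,-0.2,-0.3],
  [0,0,0],
  [0,0,0],
], roll=[0.5,0.5,0.5,0.5,0.5,0.5,0.5,0.5,0.5,0.5,0,0], fingers=[0,0,0,0,0,0,0,0,0,0,0,0])

```text
time: 18.08
ee_pos: [454.3, -30.1, 100.9]
orientation: [[0.197, 0.98, -0.024], [0.98, -0.198, -0.003], [-0.008, -0.023, -1.0]]
force: [0.3, -0.9, -3.1]
opening: 10.6
```

```bash
python3 -c "
from h import *
st()
snap('top',195,120,130,120,5,'top12')
snap('side',170,130,160,120,5,'side12')
p,R,s=cur()
plan((464.5,-19.6,p[2]),-13.0,4)
"
```

```text
t 18.08 p [454.3 -30.1 100.9] yaw -11.39 tilt [-0.024 -0.003 -1.   ] F [ 0.3 -0.9 -3.1] op 10.6 q [-11.  13. -25.  53.  -0.  90.]
slide [[3.2, 2.0, -0.1], [3.1, 1.9, -0.0], [3.2, 1.9, -0.1], [3.2, 1.9, -0.1]] 
roll [0.4, 0.4, 0.4, 0.4]
```

View pics/top12.png

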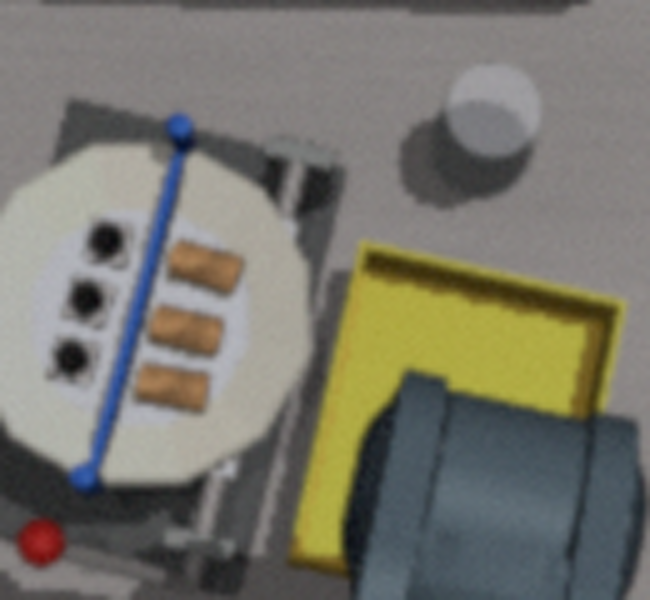

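View pics/side12.png

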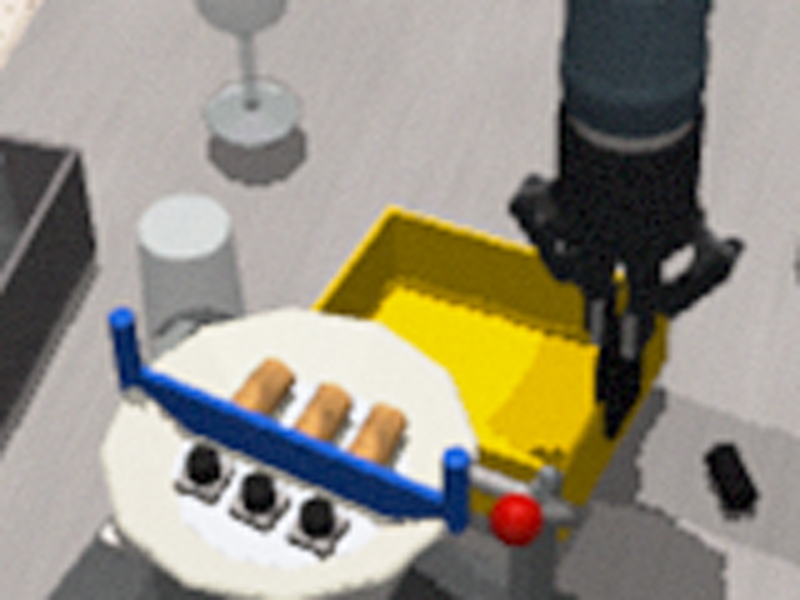

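```bash
cat >> h.py <<'E'
def tubfit(obs):
    r=least_squares(lambda q:np.concatenate([proj(n,S(q,p))-uv for n,uv,p in obs]),[555,-40,-13]); 
    return r.x,r.fun.reshape(-1,2).round(1).tolist()
SP=S((594.5,130,-13.0),(0,-175,0))
E
python3 -c "
from h import *
z=82
o=[('top',(267.6,168.6),(95,80,z)),('top',(319.4,180.6),(95,-80,z)),('top',(253.6,232.4),(-95,80,z)),('side',(170+395/5,130+208/5),(95,-80,z))]
q,e=tubfit(o);print(q,e,SP,proj('side',S(q,(95,80,z))))
d=SP[:2]-q[:2];p,R,s=cur();print('delta',d)
# TCP after rotating tub to -13
off=p[:2]-q[:2];a=np.radians(-13-q[2]);off=np.array([off[0]*np.cos(a)-off[1]*np.sin(a),off[0]*np.sin(a)+off[1]*np.cos(a)])
t=SP[:2]+off;print('tcp target',t,'yaw',jyaw(R)-13-q[2]); plan((t[0],t[1],p[2]),jyaw(R)-13-q[2],4)
"
```

```text
[538.68206923 -49.07507197 -10.63881858] [[-1.4, 0.2], [0.7, -0.4], [-1.1, 0.5], [0.2, -2.8]] [555.13356549 -40.51476134   0.        ] [224.79448258 203.50016598]
delta [16.45149626  8.56031064]
tcp target [471.61854718 -18.39781956] yaw -13.788167566619624
slide [[3.8, 3.6, -0.1], [3.8, 3.6, -0.1], [3.9, 3.6, -0.1], [3.9, 3.5, -0.2]] 
roll [0.6, 0.6, 0.6, 0.6]
```

>>> arm_command([
  [3.5,2.8,-0.1],
  [3.5,2.8,-0.1],
  [3.5,2.8,-0.1],
  [3,2.8,-0.1],
  [0,0,0],
  [0,0,0],
], roll=[0.5,0.5,0.5,0.5,0,0], fingers=[0,0,0,0,0,0])

```text
time: 18.68
ee_pos: [470.4, -19.7, 101.0]
orientation: [[0.238, 0.971, -0.023], [0.971, -0.238, -0.003], [-0.009, -0.022, -1.0]]
force: [0.1, 0.2, -3.3]
opening: 10.6
```

```bash
python3 -c "
from h import *
st()
im=snap('top',255,155,80,85,7,'top13')
im2=snap('side',220,130,110,100,7,'side13')
p,R,s=cur()
for z in (82,): 
  for c in ((95,80),(95,-80),(-95,80),(-95,-80)):
    w=S((*SP[:2],-13),(*c,z)); print(c,'top',((proj('top',w)-(255,155))*7).round(),'side',((proj('side',w)-(220,130))*7).round())
"
```

```text
t 18.68 p [470.4 -19.7 101. ] yaw -13.78 tilt [-0.023 -0.003 -1.   ] F [ 0.1  0.2 -3.3] op 10.6 q [-10.  15. -23.  53.  -0.  94.]
(95, 80) top [69. 51.] side [-13. 513.]
(95, -80) top [443. 146.] side [174. 275.]
(-95, 80) top [-45. 494.] side [400. 682.]
(-95, -80) top [334. 591.] side [566. 420.]
```

View pics/top13.png

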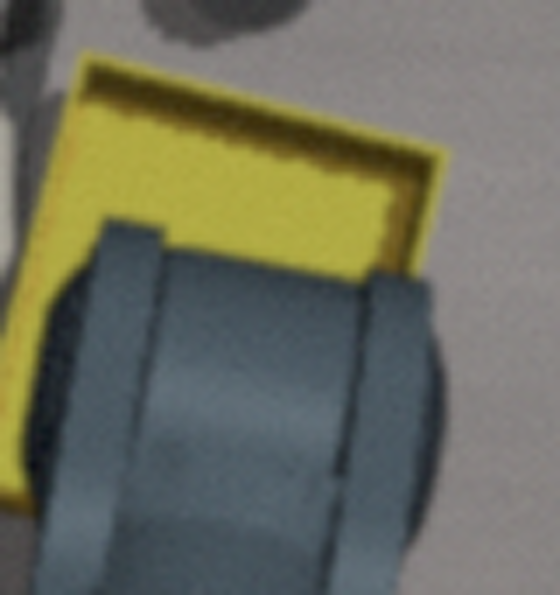

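View pics/side13.png

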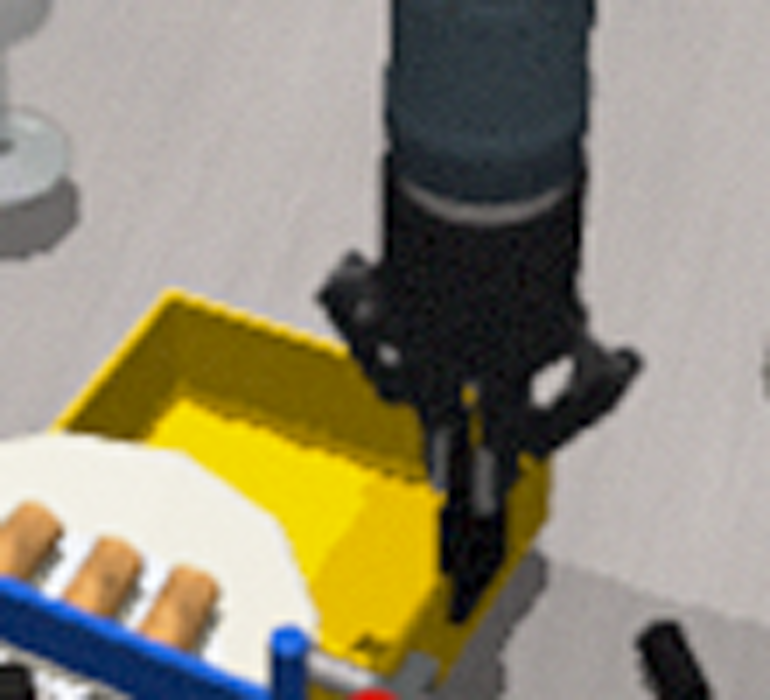

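>>> arm_command([
  [0.5,-0.5,0],
  [0.5,-0.5,3],
  [0,0,5],
  [0,0,5],
  [0,0,4],
  [0,0,3],
  [0,0,0],
  [0,0,0],
], roll=[-0.6,-0.6,0,0,0,0,0,0], fingers=[0,0,0,0,0,0,0,0])

```text
time: 19.45
ee_pos: [468.2, -18.7, 78.9]
orientation: [[0.216, 0.976, -0.023], [0.976, -0.216, -0.003], [-0.008, -0.022, -1.0]]
force: [-0.9, 1.0, -0.4]
opening: 10.5
```

```bash
python3 -c "
from h import *
st()
"
```

```text
t 19.45 p [468.2 -18.7  78.9] yaw -12.47 tilt [-0.023 -0.003 -1.   ] F [-0.9  1.  -0.4] op 10.5 q [-10.  16. -25.  50.  -0.  93.]
```

>>> arm_command([
  [0,0,0.5],
  [0,0,0],
  [0,0,0],
  [0,0,0],
  [0,0,0],
  [0,0,0],
  [0,0,-10],
  [0,0,-20],
  [0,0,-25],
  [0,0,-25],
  [0,0,-25],
  [0,0,-25],
  [0,0,-25],
], roll=[0,0,0,0,0,0,0,0,0,0,0,0,0], fingers=[0,0.2,0.4,0.5,0.5,0.5,0.5,0.5,0.5,0.5,0.5,0.5,0.5])

```text
time: 20.53
ee_pos: [469.4, -18.0, 236.2]
orientation: [[0.216, 0.976, -0.03], [0.976, -0.216, -0.003], [-0.009, -0.028, -1.0]]
force: [0.7, -0.7, -0.2]
opening: 42.8
```

```bash
python3 -c "
from h import *
st()
# next: above behind ball
b=S((594.5,130,-13),(-142,16,206));print(b)
p,R,s=cur()
plan((430,150,300),77,15)
"
```

```text
t 20.53 p [469.4 -18.  236.2] yaw -12.5 tilt [-0.03  -0.003 -1.   ] F [ 0.7 -0.7 -0.2] op 42.8 q [-10.  11.  -8.  73.  -0.  93.]
[459.73866767 177.53297075 206.        ]
slide [[10.3, -5.1, -4.2], [10.8, -4.0, -4.2], [11.2, -2.9, -4.2], [11.4, -1.6, -4.2], [11.5, -0.5, -4.2], [11.5, 0.7, -4.2], [11.4, 1.9, -4.2], [11.1, 3.0, -4.2], [10.7, 4.3, -4.2], [10.2, 5.3, -4.2], [9.7, 6.3, -4.3], [8.9, 7.3, -4.2], [8.1, 8.2, -4.2], [7.2, 9.0, -4.2], [6.2, 9.6, -4.2]] 
roll [-6.0, -5.9, -6.0, -6.0, -5.9, -6.0, -6.0, -5.9, -6.0, -5.9, -6.0, -6.0, -6.0, -5.9, -6.0]
```

>>> arm_command([
  [5,-2.5,-12],
  [5,-2,-12],
  [6,-2,-12],
  [7,-1.8,-12],
  [8,-1.2,-10],
  [8.6,-0.8,-5],
  [8.6,0,-2],
  [8.6,0.6,0],
  [8.6,1.3,0],
  [8.4,2,0],
  [8.3,2.7,0],
  [8,3.4,0],
  [7.7,4,0],
  [7.3,4.6,0],
  [7,5.1,0],
  [6.5,5.7,0],
  [6,6.2,0],
  [5.5,6.7,0],
  [3,4,0],
  [0,0,0],
], roll=[-3,-4.7,-4.7,-4.7,-4.7,-4.7,-4.7,-4.7,-4.7,-4.7,-4.7,-4.7,-4.7,-4.7,-4.7,-4.7,-4.7,-4.7,-4.7,0], fingers=[0.5,0.5,0.5,0.5,0.5,0.5,0.5,0.5,0.5,0.5,0.5,0.5,0.5,0.5,0.5,0.5,0.5,0.5,0.5,0.5])

```text
time: 22.2
ee_pos: [432.5, 131.8, 315.0]
orientation: [[-0.983, 0.184, -0.007], [0.184, 0.983, -0.004], [0.006, -0.006, -1.0]]
force: [-0.2, -0.2, -0.5]
opening: 42.5
```

```bash
python3 -c "
from h import *
st()
im=snap('top',235,145,90,110,6,'top14')
im2=snap('side',170,140,150,130,5,'side14')
for z in (60,): 
  for c in ((95,80),(95,-80),(-95,80),(-95,-80)):
    w=S((*SP[:2],-13),(*c,z)); print(c,'top',((proj('top',w)-(235,145))*6).round(),'side',((proj('side',w)-(170,140))*5).round())
"
```

```text
t 22.2 p [432.5 131.8 315. ] yaw 79.42 tilt [-0.007 -0.004 -1.   ] F [-0.2 -0.2 -0.5] op 42.5 q [ 9.  7. -0. 83. -0. 20.]
(95, 80) top [178. 112.] side [243. 341.]
(95, -80) top [494. 192.] side [375. 172.]
(-95, 80) top [ 82. 486.] side [534. 461.]
(-95, -80) top [402. 568.] side [652. 275.]
```

View pics/top14.png

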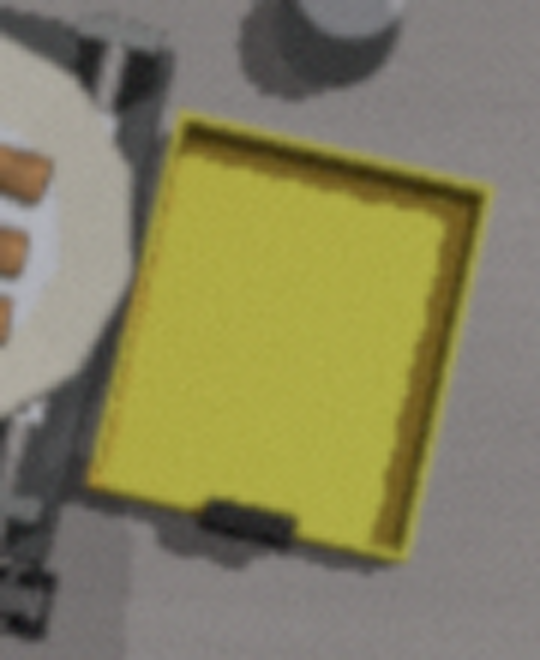

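View pics/side14.png

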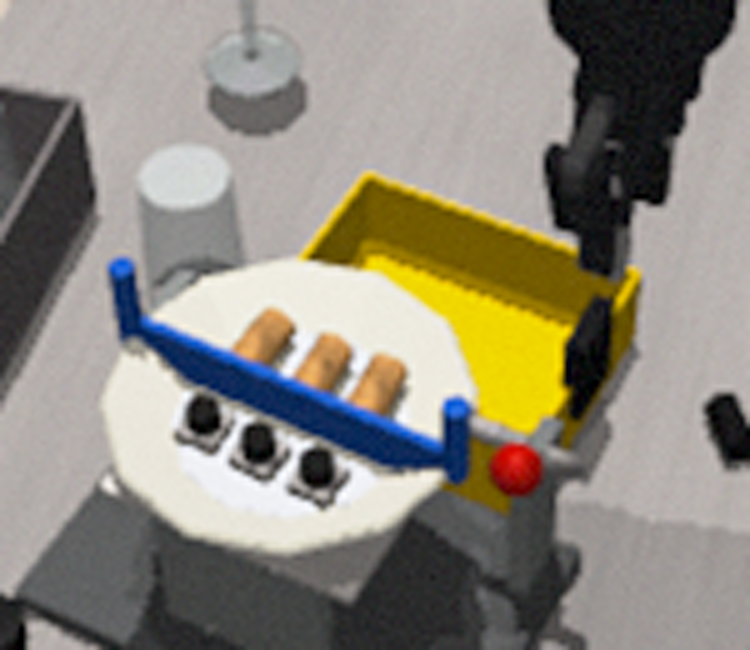

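The tub sits within about 1 px (3 mm) of the target corners, square to the stand. Next I position above the lever ball.

```bash
cat >> h.py <<'E'
ST=(594.5,130,-13.0)
def ball(phi): # tip angle rad -> stand y,z
    a=0.72-phi; return np.array([-137,-60+115*np.sin(a),120+115*np.cos(a)])
E
python3 -c "
from h import *
t=S(ST,(-140,16,245));print(t);plan(t,77,8)"
```

```text
[461.6874078  177.08306864 245.        ]
slide [[-2.5, 6.4, 8.7], [-2.5, 6.4, 8.7], [-2.4, 6.4, 8.7], [-2.5, 6.4, 8.7], [-2.3, 6.4, 8.7], [-2.4, 6.4, 8.7], [-2.3, 6.5, 8.7], [-2.3, 6.4, 8.7]] 
roll [0.3, 0.2, 0.3, 0.3, 0.3, 0.2, 0.3, 0.3]
```

>>> arm_command([
  [-2.4,6.4,8.5],
  [-2.4,6.4,8.5],
  [-2.4,6.4,8.5],
  [-2.4,6.4,8.5],
  [-2.4,6.4,8.5],
  [-2.4,6.4,8.5],
  [-2.3,6,8],
  [-2.2,4,6],
  [0,0,0],
  [0,0,0],
], roll=[0.3,0.3,0.3,0.3,0.3,0.3,0.3,0.3,0,0], fingers=[0.46,0.46,0.46,0.46,0.46,0.46,0.46,0.46,0.46,0.46])

```text
time: 23.13
ee_pos: [464.1, 177.7, 239.5]
orientation: [[-0.971, 0.24, -0.011], [0.24, 0.971, -0.006], [0.009, -0.009, -1.0]]
force: [0.1, 0.2, 0.4]
opening: 39.4
```

```bash
python3 -c "
from h import *
st()
im2=snap('side',230,170,80,80,8,'side15')
p,R,s=cur()
for j in(-19.5,19.5):
  for d in(-12,0,11): print(j,d,((proj('side',p+R@np.array([0,j,d]))-(230,170))*8).round())
print('ball',((proj('side',S(ST,ball(0)))-(230,170))*8).round())
plan(S(ST,(-140,16,245)),77,2)"
```

```text
t 23.13 p [464.1 177.7 239.5] yaw 76.11 tilt [-0.011 -0.006 -1.   ] F [0.1 0.2 0.4] op 39.4 q [14. 13. -4. 73. -0. 28.]
-19.5 -12 [389. 370.]
-19.5 0 [388. 397.]
-19.5 11 [387. 421.]
19.5 -12 [326. 465.]
19.5 0 [326. 491.]
19.5 11 [326. 514.]
ball [353. 510.]
slide [[1.1, -0.6, -2.7], [1.0, -0.5, -2.7]] 
roll [-0.5, -0.4]
```

View pics/side15.png

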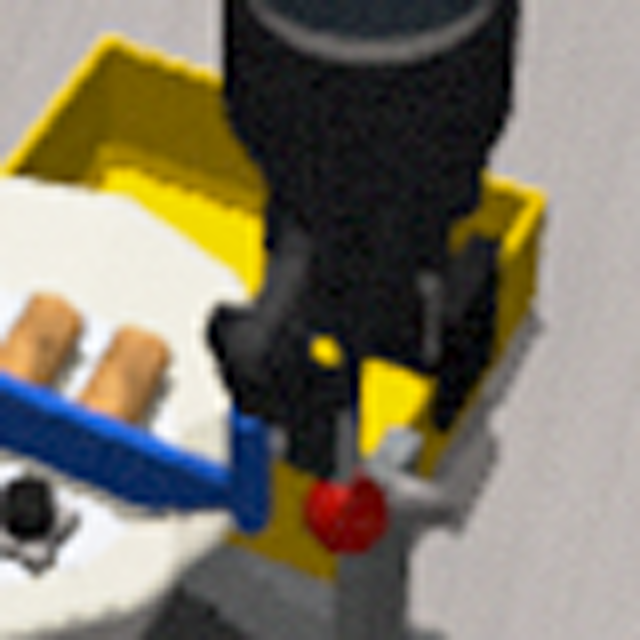

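>>> arm_command([
  [1.1,-0.6,0],
  [1,-0.5,5],
  [0,0,8],
  [0,0,8],
  [0,0,8],
  [0,0,7],
  [0,0,3],
  [0,0,0],
  [0,0,0],
], roll=[-0.4,-0.4,0,0,0,0,0,0,0], fingers=[0.46,0.46,0.46,0.46,0.46,0.46,0.46,0.46,0.46])

```text
time: 23.93
ee_pos: [461.0, 175.8, 197.7]
orientation: [[-0.974, 0.227, -0.009], [0.227, 0.974, -0.006], [0.007, -0.008, -1.0]]
force: [0.4, 0.2, -0.3]
opening: 39.4
```

```bash
python3 -c "
from h import *
st()
im2=snap('side',230,170,80,80,8,'side16')
p,R,s=cur()
a=np.radians(13);d=p[:2]-np.array(ST[:2]);print('stand coords',d[0]*np.cos(a)-d[1]*np.sin(a),d[0]*np.sin(a)+d[1]*np.cos(a))"
```

```text
t 23.93 p [461.  175.8 197.7] yaw 76.9 tilt [-0.009 -0.006 -1.   ] F [ 0.4  0.2 -0.3] op 39.4 q [ 14.  13. -10.  67.  -0.  27.]
stand coords -140.38840353001297 14.536885375927746
```

View pics/side16.png

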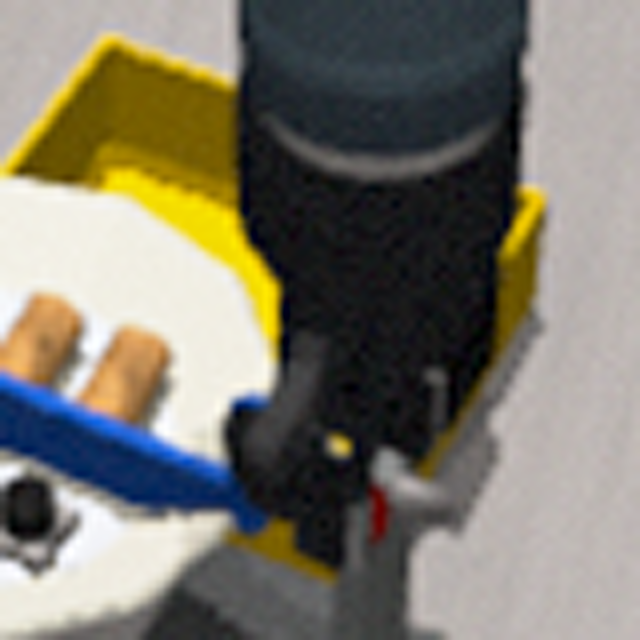

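```bash
cat >> h.py <<'E'
def stc(p):
    a=np.radians(13);d=p[:2]-np.array(ST[:2]);return d[0]*np.cos(a)-d[1]*np.sin(a),d[0]*np.sin(a)+d[1]*np.cos(a)
def phi_now():
    p,R,s=cur(); X,Y=stc(p); v=np.clip((Y+6.7+60)/115,-1,1); return 0.72-np.arcsin(v)
def lev(ph1,N,x=-140):
    p,R,s=cur(); X,Y=stc(p); ph0=phi_now(); print("phi",ph0,"X",X,"Y",Y,"ballz",ball(ph0)[2]); w=[]
    for i in range(N):
        f=(i+1)/N; ph=ph0+(ph1-ph0)*f; b=ball(ph); g=min(1,(i+1)/4)
        zo=-8+3.5*max(0,ph)/1.45; z=p[2]+(b[2]+zo-p[2])*g if i<4 else b[2]+zo
        w.append((*S(ST,(X+(x-X)*g,b[1]-6.7,z)),77.))
    out(*rows(p,R,w))
E
python3 -c "
from h import *
lev(0.4,10)"
```

```text
phi -0.06440999984919427 X -140.38840353001297 Y 14.536885375927746 ballz 201.39759489332826
slide [[-0.1, -3.9, 0.2], [-0.1, -4.0, -1.6], [-0.1, -4.2, -3.2], [-0.0, -4.4, -4.8], [-0.0, -4.5, -3.0], [0.0, -4.6, -2.7], [0.0, -4.8, -2.6], [0.0, -4.9, -2.3], [0.1, -4.9, -2.1], [-0.0, -5.1, -1.9]] 
roll [-0.1, -0.0, -0.0, -0.0, -0.0, -0.0, -0.0, -0.0, -0.0, -0.0]
```

>>> arm_command([
  [0,-3.9,0],
  [0,-4,-1],
  [0,-4.2,-3],
  [0,-4.4,-3.2],
  [0,-4.5,-3],
  [0,-4.6,-2.7],
  [0,-4.8,-2.6],
  [0,-4.9,-2.3],
  [0,-4.9,-2.1],
  [0,-5,-1.9],
], roll=[0,0,0,0,0,0,0,0,0,0], fingers=[0.46,0.46,0.46,0.46,0.46,0.46,0.46,0.46,0.46,0.46])

```text
time: 24.82
ee_pos: [451.4, 127.8, 224.2]
orientation: [[-0.974, 0.226, -0.004], [0.226, 0.974, -0.005], [0.003, -0.006, -1.0]]
force: [-0.2, 0.4, -0.0]
opening: 38.9
```

```bash
python3 -c "
from h import *
st();lev(0.8,10)
im2=snap('side',170,140,150,120,5,'side17')
"
```

```text
t 24.82 p [451.4 127.8 224.2] yaw 76.91 tilt [-0.004 -0.005 -1.   ] F [-0.2  0.4 -0. ] op 38.9 q [  8.  10. -11.  70.  -0.  21.]
phi 0.4346905095424622 X -138.98334951656156 Y -34.33273894583347 ballz 230.35107798228086
slide [[0.2, -4.1, -0.1], [0.3, -4.0, -0.6], [0.3, -4.2, -1.0], [0.2, -4.1, -1.3], [0.0, -4.2, -0.5], [0.0, -4.2, -0.4], [0.0, -4.2, -0.3], [0.0, -4.2, -0.1], [0.0, -4.2, 0.0], [0.0, -4.2, 0.2]] 
roll [-0.1, 0.0, 0.0, 0.0, 0.0, 0.0, 0.0, 0.0, 0.0, 0.0]
```

View pics/side17.png

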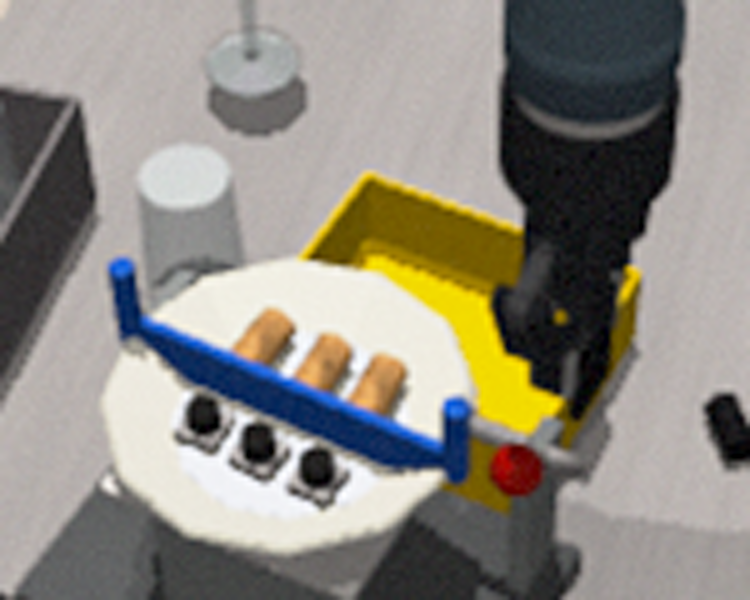

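The fingertips rode over the ball. The ball at crop (515,468) and the dish are unmoved and still level, because the open tips sit farther back than I assumed. I go back and push again with a deeper finger.

```bash
python3 -c "
from h import *
plan(S(ST,(-138,7,252)),77,7)
"
```

```text
slide [[-0.1, 6.0, -4.0], [-0.1, 6.0, -3.9], [-0.1, 5.9, -4.0], [-0.1, 6.0, -3.9], [-0.1, 6.0, -4.0], [-0.1, 6.0, -3.9], [-0.1, 6.0, -4.0]] 
roll [-0.0, -0.0, -0.1, 0.0, 0.0, -0.0, -0.0]
```

>>> arm_command([
  [0,0,-14],
  [0,0,-14],
  [0,6,0],
  [0,7,0],
  [-0.2,7,0],
  [-0.2,7,0],
  [-0.2,7,0],
  [-0.2,5,0],
  [0,0,0],
  [0,0,0],
], roll=[0,0,0,0,0,0,0,0,0,0], fingers=[0.46,0.46,0.75,0.75,0.75,0.75,0.75,0.75,0.75,0.75])

```text
time: 25.7
ee_pos: [460.1, 168.8, 249.0]
orientation: [[-0.974, 0.227, -0.01], [0.227, 0.974, -0.007], [0.008, -0.009, -1.0]]
force: [0.0, -0.9, -0.2]
opening: 64.1
```

```bash
python3 -c "
from h import *
st(); p,R,s=cur(); print(stc(p)); plan(S(ST,(-138,7,187)),77,8)
"
```

```text
t 25.7 p [460.1 168.8 249. ] yaw 76.89 tilt [-0.01  -0.007 -1.   ] F [ 0.  -0.9 -0.2] op 64.1 q [13. 12. -4. 75. -0. 26.]
(np.float64(-139.6781844819122), np.float64(7.575956225971531))
slide [[-0.3, -0.0, 7.8], [-0.3, -0.0, 7.7], [-0.2, -0.0, 7.8], [-0.3, -0.0, 7.7], [-0.3, -0.0, 7.8], [-0.3, -0.0, 7.7], [-0.2, -0.0, 7.8], [-0.3, -0.0, 7.7]] 
roll [-0.0, -0.0, -0.0, -0.1, 0.0, 0.0, 0.0, -0.0]
```

>>> arm_command([
  [-0.3,0,7.8],
  [-0.3,0,7.8],
  [-0.3,0,7.8],
  [-0.3,0,7.8],
  [-0.3,0,7.8],
  [-0.3,0,7.8],
  [-0.3,0,7],
  [-0.3,0,5],
  [0,0,0],
  [0,0,0],
], roll=[0,0,0,0,0,0,0,0,0,0], fingers=[0.75,0.75,0.75,0.75,0.75,0.75,0.75,0.75,0.75,0.75])

```text
time: 26.53
ee_pos: [459.9, 166.2, 181.5]
orientation: [[-0.973, 0.228, -0.015], [0.229, 0.973, -0.008], [0.012, -0.011, -1.0]]
force: [-0.8, -0.2, 0.8]
opening: 64.3
```

```bash
python3 -c "
from h import *
st(); p,R,s=cur(); print(stc(p)); 
im2=snap('side',230,170,80,80,8,'side18')
for j in(-32,32):
  for d in(-12,0,11): print(j,d,((proj('side',p+R@np.array([0,j,d]))-(230,170))*8).round())
"
```

```text
t 26.53 p [459.9 166.2 181.5] yaw 76.8 tilt [-0.015 -0.008 -1.   ] F [-0.8 -0.2  0.8] op 64.3 q [ 13.  13. -12.  65.  -0.  26.]
(np.float64(-139.2571126752568), np.float64(5.046336439435812))
-32 -12 [421. 439.]
-32 0 [420. 464.]
-32 11 [419. 486.]
32 -12 [326. 591.]
32 0 [326. 615.]
32 11 [325. 637.]
```

View pics/side18.png

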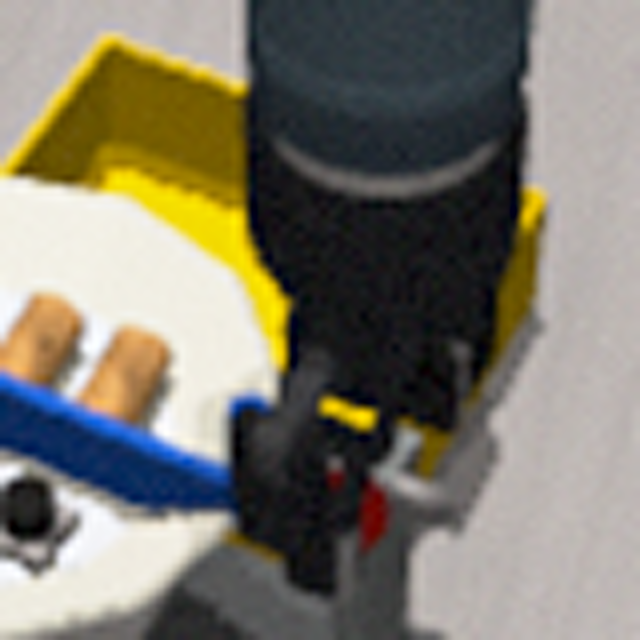

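```bash
cat >> h.py <<'E'
OF=19.
def phi_now():
    p,R,s=cur(); X,Y=stc(p); v=np.clip((Y+OF+60)/115,-1,1); return 0.72-np.arcsin(v)
def lev(ph1,N,x=-138,z0=-24.5,z1=-20):
    p,R,s=cur(); X,Y=stc(p); ph0=phi_now(); print("phi",ph0,"X",X,"Y",Y,"dz",p[2]-ball(max(0,ph0))[2]); w=[]
    for i in range(N):
        ph=ph0+(ph1-ph0)*(i+1)/N; g=min(1,(i+1)/4); b=ball(ph); bz=ball(max(0,ph))[2]
        zo=z0+(z1-z0)*max(0,ph)/1.45; z=bz+zo+(p[2]-ball(max(0,ph0))[2]-z0-(z1-z0)*max(0,ph0)/1.45)*(1-g)
        w.append((*S(ST,(X+(x-X)*g,b[1]-OF,z)),77.))
    out(*rows(p,R,w))
E
python3 -c "
from h import *
lev(0.2,7)"
```

```text
phi -0.0992939909483398 X -139.31490025549658 Y 5.02635921799579 dz -24.91387252868455
slide [[-0.3, -3.4, -0.1], [-0.4, -3.6, -0.0], [-0.3, -3.8, -2.4], [-0.3, -3.9, -3.2], [0.1, -4.0, -3.0], [0.0, -4.1, -2.8], [0.0, -4.2, -2.6]] 
roll [-0.2, -0.0, -0.0, -0.0, -0.0, -0.0, -0.0]
```

>>> arm_command([
  [-0.3,-3.4,0],
  [-0.3,-3.6,0],
  [-0.3,-3.8,-1.5],
  [-0.3,-4,-2.5],
  [0,-4,-2.8],
  [0,-4,-2.8],
  [0,-4,-2.5],
], roll=[0,0,0,0,0,0,0], fingers=[0.75,0.75,0.75,0.75,0.75,0.75,0.75])

```text
time: 27.17
ee_pos: [456.5, 146.0, 195.2]
orientation: [[-0.975, 0.224, -0.012], [0.224, 0.975, 0.011], [0.014, 0.008, -1.0]]
force: [2.4, 5.8, -4.4]
opening: 63.9
```

```bash
python3 -c "
from h import *
st();lev(0.6,9)
im2=snap('side',170,140,150,120,5,'side19')
"
```

```text
t 27.17 p [456.5 146.  195.2] yaw 77.06 tilt [-0.012  0.011 -1.   ] F [ 2.4  5.8 -4.4] op 63.9 q [ 10.  12. -13.  66.   1.  23.]
phi 0.13506747888155257 X -138.09500583439277 Y -15.503540841891652 dz -20.640045604207216
slide [[0.0, -5.0, -2.5], [0.0, -5.2, -2.2], [0.0, -5.3, -2.0], [0.0, -5.5, -1.7], [0.0, -5.5, -2.2], [0.1, -5.7, -2.0], [-0.0, -5.7, -1.7], [0.0, -5.8, -1.3], [0.0, -5.9, -1.1]] 
roll [0.1, -0.0, -0.0, -0.0, -0.0, -0.0, -0.0, -0.0, -0.0]
```

View pics/side19.png

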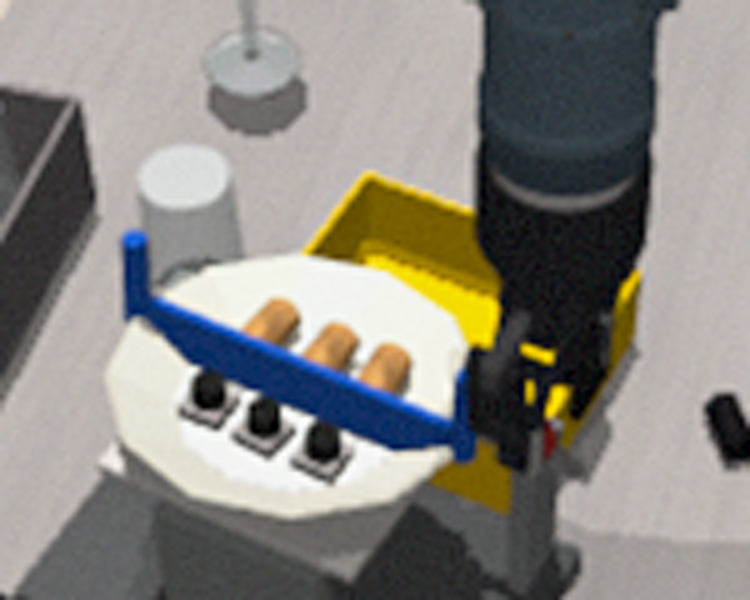

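The dish is tipping: the rim is lifted and finger force is about 7 N. I continue along the arc.

>>> arm_command([
  [0,-4.6,-1.5],
  [0,-5,-1.8],
  [0,-5.2,-2],
  [0,-5.3,-2],
  [0,-5.4,-2],
  [0,-5.5,-1.8],
  [0,-5.6,-1.6],
  [0,-5.7,-1.3],
  [0,-5.8,-1],
], roll=[0,0,0,0,0,0,0,0,0], fingers=[0.75,0.75,0.75,0.75,0.75,0.75,0.75,0.75,0.75])

```text
time: 27.97
ee_pos: [449.4, 112.8, 213.2]
orientation: [[-0.977, 0.215, -0.002], [0.215, 0.975, 0.053], [0.014, 0.051, -0.999]]
force: [0.5, 8.0, -1.0]
opening: 64.2
```

```bash
python3 -c "
from h import *
st();lev(1.0,9)
im2=snap('side',170,140,150,120,5,'side20')
"
```

```text
t 27.97 p [449.4 112.8 213.2] yaw 77.56 tilt [-0.002  0.053 -0.999] F [ 0.5  8.  -1. ] op 64.2 q [  4.   8. -14.  68.   3.  17.]
phi 0.45972175742415794 X -137.54384708232064 Y -49.40481523098782 dz -17.932632811391926
slide [[0.2, -6.7, -0.8], [0.1, -6.8, -0.4], [0.1, -6.8, -0.0], [0.1, -7.0, 0.4], [0.0, -6.9, -0.5], [0.0, -6.8, -0.1], [0.0, -6.9, 0.4], [-0.0, -6.8, 0.8], [-0.0, -6.8, 1.1]] 
roll [0.6, -0.0, -0.0, -0.0, -0.0, -0.0, -0.0, -0.0, -0.0]
```

View pics/side20.png

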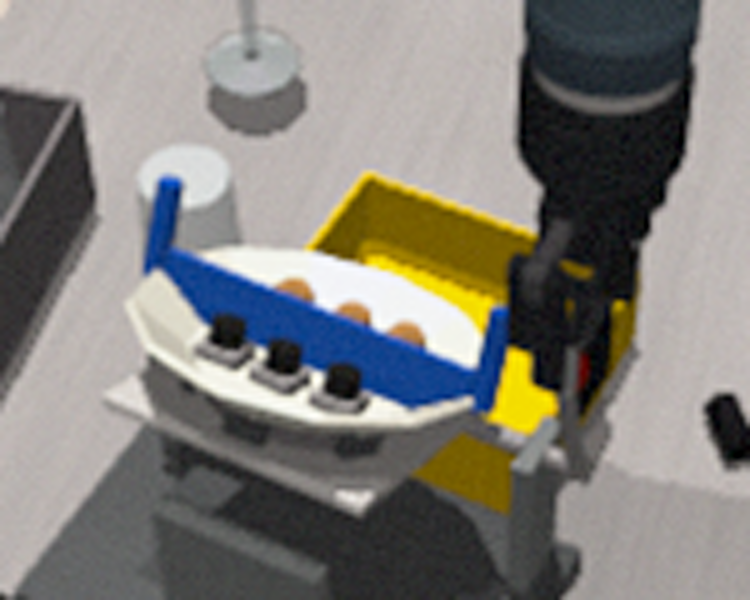

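>>> arm_command([
  [0,-7,0.5],
  [0,-7,0.5],
  [0,-7,0.5],
  [0,-7,0.5],
  [0,-7,0.5],
  [0,-7,0.5],
], roll=[0.2,0.1,0.1,0.1,0,0], fingers=[0.75,0.75,0.75,0.75,0.75,0.75])

```text
time: 28.52
ee_pos: [444.1, 88.4, 217.7]
orientation: [[-0.977, 0.212, 0.014], [0.212, 0.972, 0.099], [0.007, 0.1, -0.995]]
force: [-0.7, 8.0, 3.5]
opening: 63.8
```

```bash
python3 -c "
from h import *
st();lev(1.1,7)
im2=snap('side',170,140,150,120,5,'side21')
"
```

```text
t 28.52 p [444.1  88.4 217.7] yaw 77.71 tilt [ 0.014  0.099 -0.995] F [-0.7  8.   3.5] op 63.8 q [ -1.   6. -16.  67.   6.  11.]
phi 0.6799755909083954 X -137.17070510264824 Y -74.39842176970984 dz -17.248913082038058
slide [[0.3, -7.0, 0.3], [0.2, -7.0, 0.8], [0.2, -7.0, 1.1], [0.2, -7.0, 1.6], [-0.0, -6.8, 0.7], [-0.0, -6.7, 1.1], [-0.0, -6.7, 1.6]] 
roll [0.7, 0.0, 0.0, 0.0, 0.0, 0.0, 0.0]
```

View pics/side21.png

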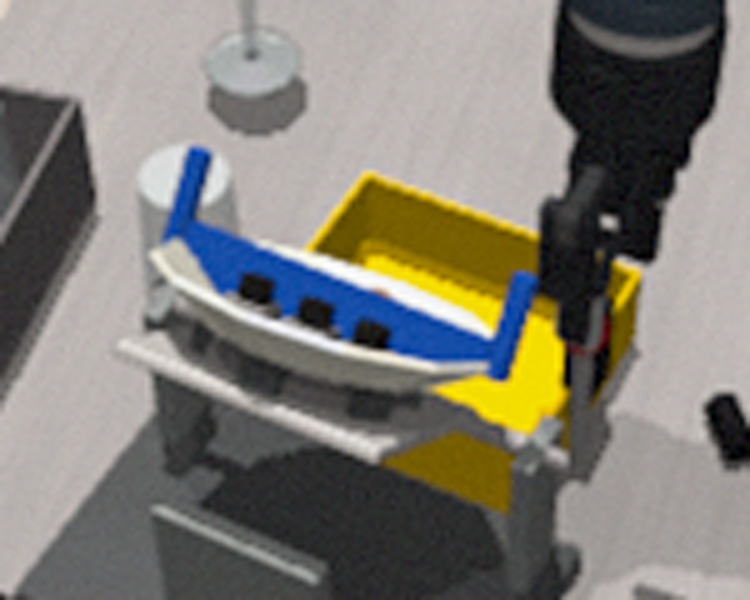

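```bash
python3 -c "
from h import *
lev(1.47,9,z0=-22,z1=-20)
"
```

```text
phi 0.6886971771780976 X -137.18547068750726 Y -75.40076323806835 dz -17.240710639885123
slide [[0.3, -10.0, -0.0], [0.2, -10.1, 0.8], [0.2, -10.0, 1.7], [0.2, -9.9, 2.5], [-0.1, -9.7, 2.5], [0.0, -9.3, 3.3], [-0.0, -9.1, 4.0], [-0.1, -8.6, 4.9], [-0.0, -8.2, 5.5]] 
roll [0.7, -0.0, -0.0, -0.0, -0.0, -0.0, -0.0, -0.0, -0.0]
```

>>> arm_command([
  [0.2,-10,1],
  [0.2,-10.5,1.8],
  [0.2,-10.5,2.5],
  [0.1,-10.5,3],
  [0,-10.3,3.3],
], roll=[0.2,0.2,0.1,0,0], fingers=[0.75,0.75,0.75,0.75,0.75])

```text
time: 28.98
ee_pos: [437.2, 52.9, 214.3]
orientation: [[-0.978, 0.207, 0.037], [0.21, 0.968, 0.138], [-0.007, 0.143, -0.99]]
force: [-2.7, 6.8, 10.2]
opening: 64.0
```

```bash
python3 -c "
from h import *
st();lev(1.47,5,z0=-22,z1=-20)
im2=snap('side',170,140,150,120,5,'side22')
"
```

```text
t 28.98 p [437.2  52.9 214.3] yaw 77.93 tilt [ 0.037  0.138 -0.99 ] F [-2.7  6.8 10.2] op 64.0 q [ -7.   4. -19.  66.   8.   5.]
phi 0.9973637094992984 X -135.9352252208829 Y -110.48942303126643 dz -16.340259200105237
slide [[0.7, -10.8, 2.9], [0.5, -10.6, 3.9], [0.6, -10.3, 4.8], [0.5, -9.8, 5.8], [0.1, -9.2, 5.7]] 
roll [0.9, 0.0, 0.0, 0.0, 0.0]
```

View pics/side22.png

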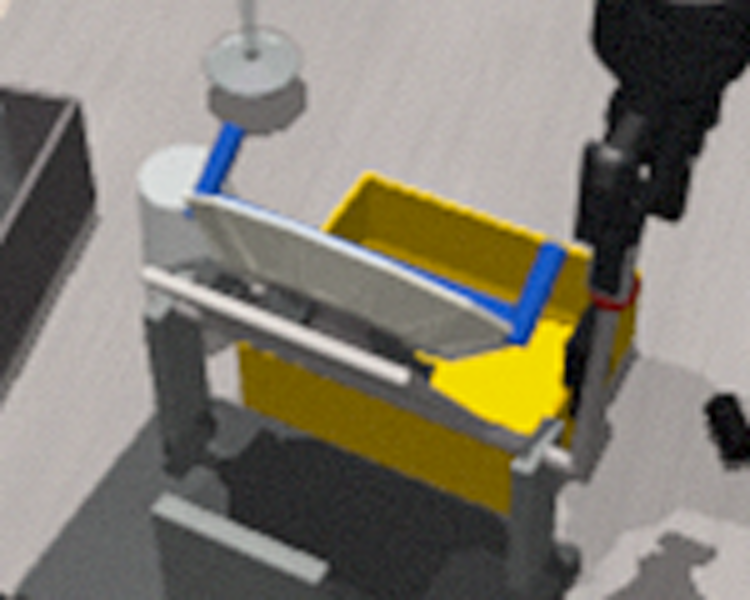

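>>> arm_command([
  [0.3,-8.5,6],
  [0.3,-9,6.5],
  [0.3,-9,7],
  [0.2,-8.5,7],
  [0.1,-8.5,6.5],
], roll=[0.3,0.3,0.3,0,0], fingers=[0.75,0.75,0.75,0.75,0.75])

```text
time: 29.45
ee_pos: [438.2, 21.2, 187.2]
orientation: [[-0.974, 0.215, 0.068], [0.223, 0.962, 0.159], [-0.031, 0.17, -0.985]]
force: [1.0, 6.0, 6.1]
opening: 64.3
```

```bash
python3 -c "
from h import *
st();lev(1.47,3,z0=-22,z1=-20)
im2=snap('side',170,140,150,120,5,'side23')
im2=snap('top',185,130,130,120,5,'top23')
"
```

```text
t 29.45 p [438.2  21.2 187.2] yaw 77.41 tilt [ 0.068  0.159 -0.985] F [1.  6.  6.1] op 64.3 q [-13.   4. -24.  61.  10.   0.]
phi 1.2911811528111774 X -127.79005002035274 Y -141.17199986470874 dz -29.58078376956064
slide [[2.6, -5.8, 0.4], [2.6, -5.6, 0.8], [2.6, -5.5, 1.1]] 
roll [0.4, 0.0, 0.0]
```

View pics/side23.png

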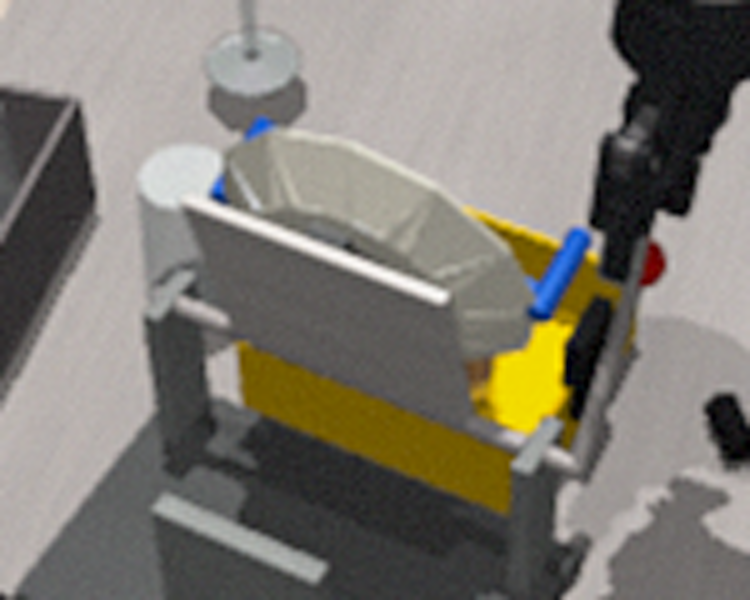

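View pics/top23.png

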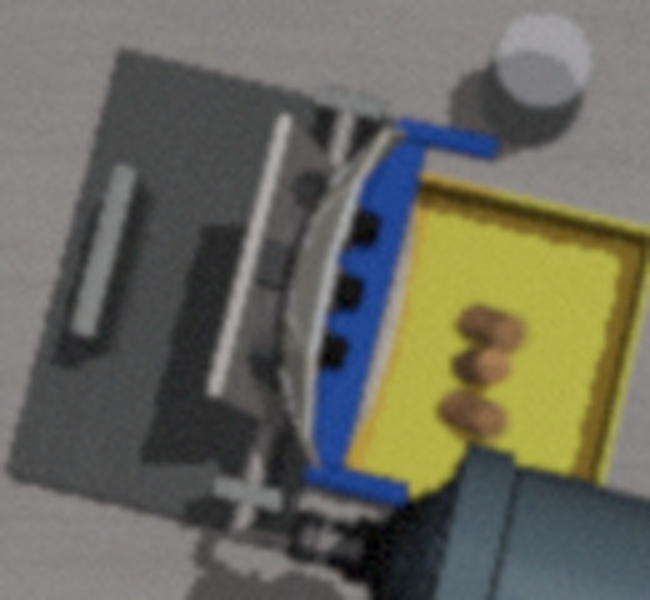

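All three corks are in the tub at top crop (490,325), (480,365) and (472,412). The three stoppers stay behind the divider at (360,228), (345,292) and (330,352). Now I let the lever come back under control.

```bash
python3 -c "
from h import *
lev(0.3,12,z0=-24,z1=-26)
"
```

```text
phi 1.3038392034315276 X -127.99341995038276 Y -142.39159264474097 dz -29.766976119665827
slide [[2.3, 9.1, -4.7], [2.4, 9.4, -3.9], [2.4, 9.6, -3.1], [2.5, 9.8, -2.4], [-0.0, 9.6, -0.5], [-0.0, 9.6, 0.4], [0.0, 9.6, 1.1], [0.1, 9.4, 1.9], [0.0, 9.2, 2.7], [0.2, 9.0, 3.4], [0.1, 8.6, 4.2], [0.1, 8.2, 4.9]] 
roll [0.3, -0.0, -0.0, -0.0, -0.0, -0.0, -0.0, -0.0, -0.0, -0.0, -0.0, -0.0]
```

>>> arm_command([
  [2,7,-4],
  [2.2,9,-4],
  [2.2,9.5,-3.2],
  [2.2,9.7,-2.4],
  [0.5,9.6,-1],
  [0,9.6,0],
], roll=[0,0,0,0,0,0], fingers=[0.75,0.75,0.75,0.75,0.75,0.75])

```text
time: 30.05
ee_pos: [438.9, 76.4, 213.0]
orientation: [[-0.974, 0.219, 0.066], [0.226, 0.962, 0.155], [-0.029, 0.166, -0.986]]
force: [1.3, 1.8, -1.2]
opening: 64.4
```

```bash
python3 -c "
from h import *
st();lev(-0.12,10,z0=-24,z1=-26)
im2=snap('side',170,140,150,120,5,'side24')
"
```

```text
t 30.05 p [438.9  76.4 213. ] yaw 77.19 tilt [ 0.066  0.155 -0.986] F [ 1.3  1.8 -1.2] op 64.4 q [ -5.   3. -21.  63.   9.   8.]
phi 0.7914038711976252 X -139.5468660550498 Y -87.20446927320774 dz -21.682833268766103
slide [[-0.4, 10.3, 2.2], [-0.2, 10.0, 3.1], [-0.3, 9.8, 4.1], [-0.3, 9.5, 4.9], [0.2, 9.2, 5.0], [0.2, 8.7, 5.7], [0.2, 8.1, 6.6], [0.2, 7.5, 7.2], [0.1, 7.1, 5.7], [0.1, 7.3, 1.2]] 
roll [0.2, -0.0, -0.0, -0.0, -0.0, -0.0, -0.0, -0.0, -0.0, -0.0]
```

View pics/side24.png

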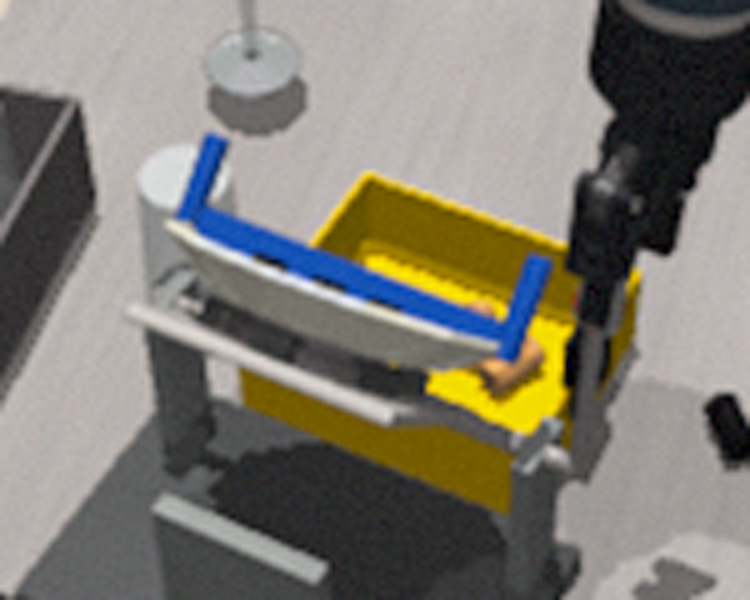

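>>> arm_command([
  [-0.2,9,2],
  [-0.2,9.5,2.8],
  [-0.2,9.5,3.5],
  [-0.2,9.5,4.3],
  [0,9.2,4.6],
  [0,8.7,5],
  [0,8.1,5],
  [0,8,5],
  [0,8,4],
  [0,8,1],
  [0,6,0],
  [0,0,0],
], roll=[0,0,0,0,0,0,0,0,0,0,0,0], fingers=[0.75,0.75,0.75,0.75,0.75,0.75,0.75,0.75,0.75,0.75,0.75,0.75])

```text
time: 31.1
ee_pos: [460.5, 186.2, 194.9]
orientation: [[-0.976, 0.207, 0.065], [0.215, 0.965, 0.15], [-0.032, 0.16, -0.987]]
force: [0.4, 0.7, 0.0]
opening: 64.1
```

```bash
python3 -c "
from h import *
st();lev(-0.12,3,z0=-24,z1=-26)
im2=snap('side',170,140,150,120,5,'side25')
"
```

```text
t 31.1 p [460.5 186.2 194.9] yaw 77.9 tilt [ 0.065  0.15  -0.987] F [0.4 0.7 0. ] op 64.1 q [ 10.   8. -18.  59.   8.  22.]
phi -0.4018594618395628 X -143.2306674203099 Y 24.604537357525842 dz -11.530350489603364
slide [[-1.2, -5.6, 2.3], [-1.2, -6.4, 2.1], [-1.2, -7.3, 2.1]] 
roll [0.9, -0.0, -0.0]
```

View pics/side25.png

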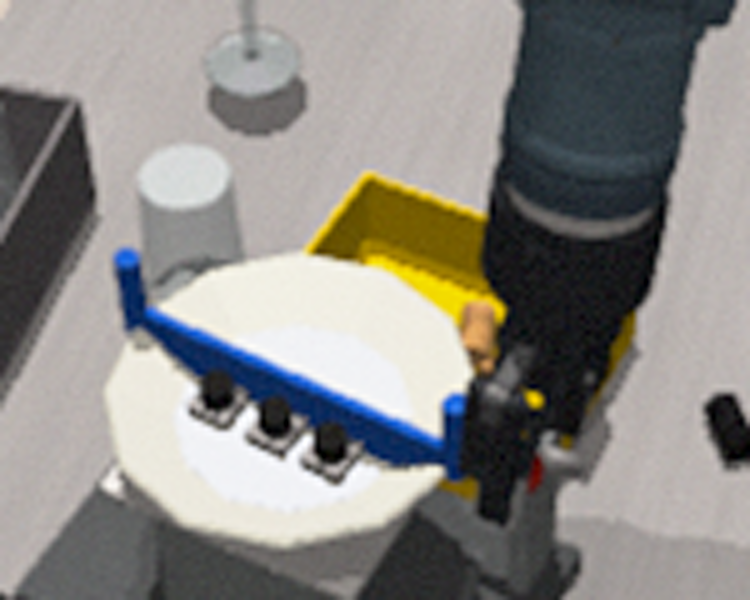

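>>> arm_command([
  [0,0,-5],
  [0,0,-10],
  [0,0,-15],
  [0,0,-20],
  [0,0,-20],
  [0,0,-20],
  [4,0,-15],
  [10,0,-5],
  [15,0,0],
  [15,0,0],
  [15,0,0],
  [10,0,0],
  [0,0,0],
  [0,0,0],
], roll=[0,0,0,0,0,0,0,0,0,0,0,0,0,0], fingers=[0.75,0.75,0.75,0.75,0.75,0.75,0.75,0.75,0.75,0.75,0.75,0.75,0.75,0.75])

```text
time: 32.32
ee_pos: [379.9, 178.6, 308.8]
orientation: [[-0.974, 0.217, 0.067], [0.225, 0.964, 0.145], [-0.033, 0.156, -0.987]]
force: [0.2, 0.5, -0.0]
opening: 63.8
```

```bash
python3 -c "
from h import *
st()
im2=snap('side',140,90,200,150,4,'side26')
im=snap('top',175,125,160,130,5,'top26')
print(divang(im,xlo=200)); 
"
```

```text
t 32.32 p [379.9 178.6 308.8] yaw 77.31 tilt [ 0.067  0.145 -0.987] F [ 0.2  0.5 -0. ] op 63.8 q [ 11.  -3. -13.  75.   7.  24.]
(150, np.float64(-14.967660334249976), array([607.90558385, 124.72369385]), np.float64(1.5900268280926417))
```

View pics/side26.png

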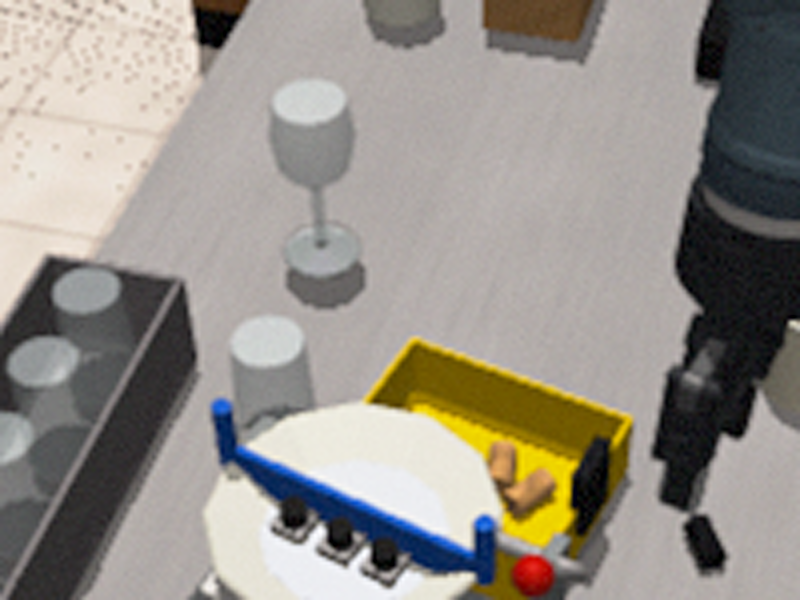

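View pics/top26.png

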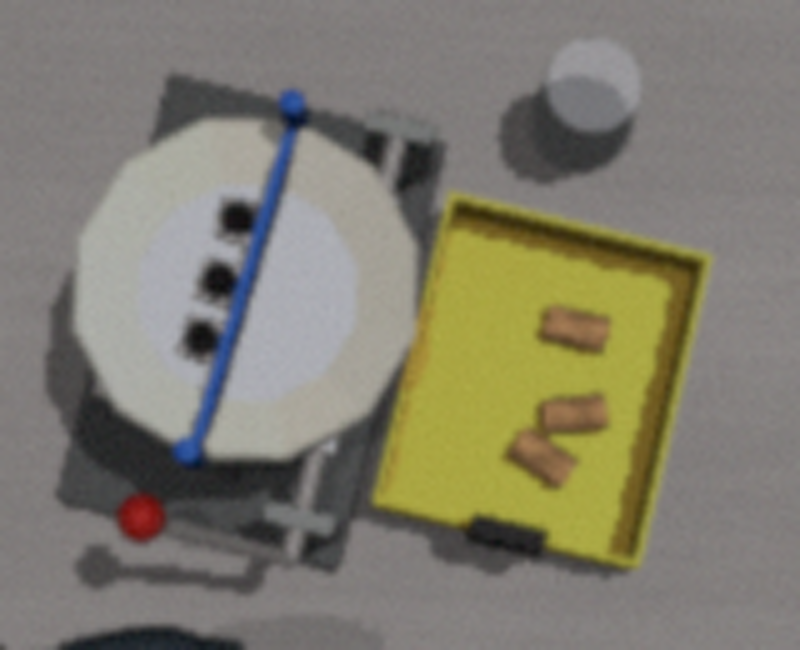

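>>> arm_command([
  [0,0,0],
  [0,0,0],
  [0,0,0],
  [0,0,0],
  [0,0,0],
  [0,0,0],
  [0,0,0],
  [0,0,0],
  [0,0,0],
  [0,0,0],
  [0,0,0],
  [0,0,0],
], roll=[0,0,0,0,0,0,0,0,0,0,0,0], fingers=[0.75,0.75,0.75,0.75,0.75,0.75,0.75,0.75,0.75,0.75,0.75,0.75])

```text
time: 33.42
ee_pos: [383.0, 178.1, 307.8]
orientation: [[-0.973, 0.219, 0.066], [0.227, 0.963, 0.144], [-0.032, 0.156, -0.987]]
force: [-0.0, 1.5, -0.7]
opening: 64.0
```

```bash
python3 -c "
from h import *
st()
im2=snap('side',0,0,512,384,1,'side27')
im=snap('top',0,0,512,384,1,'top27')
print(divang(im,xlo=200))
def red(im,x0,y0,x1,y1):
    c=im[y0:y1,x0:x1].astype(int); m=(c[:,:,0]>c[:,:,1]+60)&(c[:,:,0]>c[:,:,2]+60); v,u=np.nonzero(m); return u.mean()+x0,v.mean()+y0,m.sum()
a=cv2.imread('pics/top0raw.png')[:,:,::-1]; b=cv2.imread('pics/side0raw.png')[:,:,::-1]
print('ball top',red(a,190,215,220,240),red(im,190,215,220,240)); print('side',red(b,262,222,285,245),red(im2,262,222,285,245))
d=np.abs(im.astype(int)-a).sum(2).clip(0,255).astype(np.uint8); cv2.imwrite('pics/diff.png',d)
"
```

```text
t 33.42 p [383.  178.1 307.8] yaw 77.17 tilt [ 0.066  0.144 -0.987] F [-0.   1.5 -0.7] op 64.0 q [ 10.  -3. -12.  75.   7.  24.]
(150, np.float64(-14.958182899333812), array([608.14418725, 124.60536683]), np.float64(1.6450887696869088))
ball top (np.float64(202.65454545454546), np.float64(227.92727272727274), np.int64(55)) (np.float64(202.78947368421052), np.float64(227.87719298245614), np.int64(57))
side (np.float64(272.78823529411767), np.float64(233.31764705882352), np.int64(85)) (np.float64(272.67816091954023), np.float64(233.31034482758622), np.int64(87))
```

View pics/top27.png

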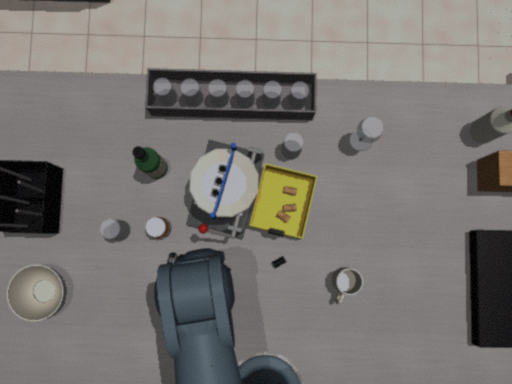

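View pics/diff.png

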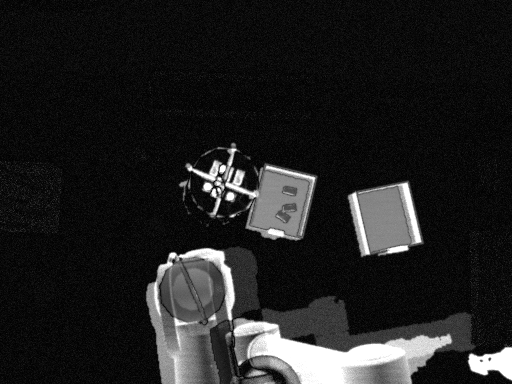

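```bash
python3 -c "
from bench import manip
print(manip.finish_job())"
```

```text
the job is handed in; nothing more can be done
None
```

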